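# Sweep stray bushes off the jig, then pump the bar clamp onto a cassette shell and hold it

## Task

A glued cassette shell waits in the clamping jig, but three stray brass bushes lie on the bed between it and the open jaw: take the blue-handled pusher, sweep all three along the bed and down the tin chute into the green parts tray without fingering them, and lay the pusher on the bench. Then pump the clamp's yellow trigger, squeezing it towards the black grip and letting it spring back each time, until the jaw's soft black facing meets the shell and presses it against the fence, squeezed in about half way (5 mm) and never so hard that the shell is crushed. Finish while holding: the fingers stay on the squeezed trigger, keeping that pressure on, with the jaw itself never pushed by hand and the tape winder, flywheel and playback head left alone.

Things in the scene. Friction and masses are not known exactly. Their poses are not given: they have to be found in the camera images.
- jig: Clamping jig, fixed: a board with a raised bed (top 60 mm above the bench) and a red caulking-gun-style clamp lying on its side. Origin on the bench; x = the way the jaw advances, y along the jaw, z up; yaw varies. In its frame, mm: bed x -52 to 128, y -62 to 115; end stops, 9 tall, at y +-56 (x 55 to 95); rod axis y 0, z 70; clamp frame x -200 to -70, |y| under 20, 86 high.
- fence_face (a point): Middle of the aluminium fence's face, at bed height (jig x 95, y 0, z 60). The fence is 104 mm long (jig y) and 30 mm tall.
- bed_lip (a point): Top of the tin chute: middle of the bed's -y edge (jig x 5, y -62, on the bed surface). The chute, 90 mm wide along x, drops from here at 45 degrees into the tray.
- tray: Green open parts tray, fixed at the foot of the chute, 130 x 120 mm, 22 mm high, walls 3 mm. Origin at the centre of its underside; axes parallel to the jig's; its x is the 130 mm side.
- bush_a: Stray brass bush, 18 mm diameter, 12 mm tall, about 20 g, standing on end on the bed between jaw and shell. Origin at the centre of its underside.
- bush_b: The same, second bush.
- bush_c: The same, third bush.
- pusher_grip (a point): Where to hold the pusher: on the axis of its blue wooden handle, 150 mm behind the blade, 16 mm above the bench as it lies. y points along the handle from blade to tail, x across, z up. The handle is 18 mm wide (x), 20 mm tall, straight from 5 to 201 mm behind the blade's front; its tail knob, 32 mm in diameter, ends at 217 mm. About 110 g.
- pusher_blade (a point): Bottom middle of the front face of the pusher's aluminium blade, on the bench as it lies; the front faces the point's -y. The blade is 28 mm wide (x), 32 mm tall, 5 mm thick; the underside of the handle is 6 mm above the blade's lower edge.
- shell: Grey cassette shell lying flat in the nest: 64 mm along jig x, 100 mm along y, 12 mm thick, loose, about 60 g. Origin at the centre of its underside, at jig x 62, y 0: its near edge is at jig x 30, its far edge 1 mm short of the fence. More than about 35 N crushes it.
- jaw: Moving jaw on the rod's end: a dark steel channel 86 mm long in y, its top 81 mm above the bench, with a black foam-rubber facing standing 12 mm out of it towards the shell. Origin on the rod axis; the uncompressed front of the facing lies 20 mm behind it (-x).
- rod (a joint): Advance of rod and jaw, m. The facing's free front is at jig x = -20 mm + rod, so the gap to the shell is 50 mm - rod (1 mm more until the shell meets the fence). Ratchet teeth of 3.2 mm: a full stroke drives it 10 to 11 mm, a full pump gains about 9.6 mm. A friction brake of about 6 N keeps the rod in place when the trigger goes back; pressure above that is lost on letting go.
- facing (a joint): How far the foam facing is squeezed in, in m: 0 free, 0.010 solid. It gives 1 mm per 2.5 N: 5 mm is 12.5 N, 9 mm 23 N.
- trigger (a joint): Squeeze of the trigger, rad: 0 at rest (it springs back by itself), 0.31 full. It turns clockwise seen from above, its outer part moving to jig -x towards the grip. Force at the pull point: 2 to 4 N of spring plus 0.52 N for each N of rod force (brake 6 N plus the push on the shell); a quick squeeze feels a few N stiffer.
- lever: Yellow trigger lever, 10 mm thick, 26 mm tall (57 to 83 mm above the bench), 104 mm long from its upright pivot at jig x -120, y -52. Origin on the pivot axis, 70 mm above the bench; turns with the trigger.
- trigger_pull (a point): Where to pull: middle of the lever's front face (away from the grip), 65 mm out from the pivot, 70 mm above the bench; moves 20 mm to jig -x in a full squeeze. At rest it is 48 mm ahead (jig x) of the grip's back face, fully squeezed 28 mm.
- grip_back (a point): Point on the back face of the fixed black grip, opposite the pull point, 70 mm above the bench. The grip is 16 mm thick (jig x), 30 mm tall, and runs along jig y from -12 to -160; under grip and lever it is open to the bench.
- winder: Hand-cranked steel tape winder, base 150 x 95 mm, 121 mm tall, two white reels and a crank, loose. Leave alone. Origin at the centre of its underside.
- flywheel: Brass flywheel, 52 mm diameter, 9 mm thick, shaft up to 30 mm, loose. Leave alone. Origin at the centre of its underside.
- head: Chrome playback head on a 32 x 18 mm plate, 16 mm tall, loose. Leave alone. Origin at the centre of its underside.
Mind the look-alikes: they are no part of the job. Of the things that look like the part that bears pusher_grip, take the one that is farthest to the robot's right at the start.

How it is judged:
By the outcome, as a careful person would: the job done as asked, in the order asked, and still so for the second after the job is handed in, while the arm keeps its last pose, push and grip.
It also fails if it takes over 72 s, if anything falls off the work surface, if the arm or the gripper's body presses on something with over 40 N, if the wrist force passes 120 N, or if a joint passes its speed limit or range.

## Robot

A 7-joint arm with a two-finger parallel gripper is mounted at the origin on the work surface. World frame = base frame: x ahead of the robot, y to its left, z up, the work surface at z = 0. Lengths are in m, angles in rad, forces in N, time in s.
With the tool pointing down it reaches from about 0.35 to 0.9 m from the base axis. Payload 19.9 kg.
Tool frame: the origin (TCP) lies at the very end of the fingers, on their centre line; the grasp point (between the pads) lies 19 mm behind it; z points along the fingers, x is the direction in which the jaws open and shut, and the axes are right-handed (so a half turn about z gives the same grasp; the last joint's range is limited). The gripper opens to 94 mm and grips with 3 to 60 N. Pads are 16 mm wide; open, the fingers measure 119 mm over their backs; the gripper's body (75 mm by 177 mm) begins 78 mm behind the grasp point.
Start: joints at [-1.302, 0.417, -0.01, 1.614, 0.005, 1.111, -0.053], TCP at [0.191, 0.595, 0.205] pointing down, gripper open.
Joint ranges: [-2.81, 2.81], [-0.39, 2.02], [-1.27, 1.25], [0.06, 2.57], [-1.19, 4.33], [0.19, 2], [-2.82, 2.82]. Speed limits (rad/s): [1.89, 1.89, 2.39, 2.39, 3.01, 3.01, 3.01].

## Interface

Orientations are given as [roll, pitch, yaw] about the fixed x, y, z axes, in that order (R = Rz(yaw) Ry(pitch) Rx(roll)).
In Python, from cell import readout, eyes, job_done gives the robot as it stands. The module is installed in compiled form; this text tells all that it offers.
- The arm moves only by the tool servo_tool, never from a script. Its argument "rows" is a list of rows, each an object with "turn": the turn, a rotation vector about the world's x, y, z in rad, a list of three; "travel": the shift along the world's x, y, z in cm, a list of three; "grip": the closure, from -1 (fully open) to 1 (shut), so that 0 is half open. In form: [{"turn": [ax, ay, az], "travel": [dx, dy, dz], "grip": grip}, ...]. A call has 1 to 5 rows; each row is the pose to reach, as a shift and turn from the pose measured when the call began; what a row does not reach only later rows make up. A row lasts 1/10 s, in which the tool goes at most 50 mm and 8.59 degrees, less where a joint would pass 70% of its speed; a pose out of reach is approached as far as the arm can. A call with a gripper value outside its range is refused whole. The fingers move at their own pace and stop on an object; the grip force is fixed at half the most. Time passes only in rows, so rows that repeat a pose let the fingers close. It gives the time, the measured TCP pose, the force and the opening at its end, in the units of the state.
- readout.get_state(): the state, without advancing time (a new reading comes with each control period).
- eyes.grab_frame(name): name is "scene" or "top" or "wrist"; returns (picture, depth): 384x512x3 uint8, red, green, blue; 384x512 float32, m along the optical axis (not along the pixel's ray), 0 where there is no reading.
- eyes.camera_info(name): a dict with "intrinsics" (3x3 intrinsics, pixels), "world_from_camera" (4x4, takes a point from camera to world coordinates); the wrist camera has in their place "hand_eye" (4x4, takes a point from camera to tool coordinates, whose origin is the TCP and whose axes are the tool frame's). Camera axes: x right, y down, z forward; pixel columns grow to the right and rows downward; lengths in m; the calibration is good to about 2 mm. A picture is of the moment at which its call begins: read the wrist's pose just before it. camera_info takes no time and is no camera call.
- job_done(): hands the job in, once; it reports no verdict.
The state is a dict: "time": time; "qpos": joint angles; "joint_velocities": joint speeds; "tau": joint torques, N m; "tcp_pos": TCP position; "eef_rot": TCP orientation; "ft_force": force on the tool from outside, world axes, zero at the start; "wrist_torque": the same for the moment, N m; "finger_gap": finger opening in m.
Only numpy, scipy, OpenCV 4.12 (cv2) and the standard library are available. Lean on these libraries where they do the work, as an engineer would, in place of code of your own. Each camera call takes 0.05 s, during which the arm holds its last target. There are 200 camera calls.

## Working session

There is one attempt and no reset: what is moved stays moved. The work goes in short steps, Python scripts to look and compute and a tool call to move; the robot and the scene stay as the last step left them, time stands still between calls to the robot, and variables do not carry over. Pictures are saved under pics/ and viewed, about 8 in all and at most 12, crops included, and the job is handed in when it is done.

Besides the shell and the picture viewer there is one more tool, called after ">>>" as name(argument=value, ...), one argument or row to a line, values as JSON. servo_tool: Moves the arm, as the interface text tells. Its arguments: {"type":"object","properties":{"rows":{"type":"array","items":{"type":"object","properties":{"turn":{"type":"array","items":{"type":"number"}},"travel":{"type":"array","items":{"type":"number"}},"grip":{"type":"number"}}}}},"required":["rows"]}

```bash
mkdir -p pics; cat > h.py <<'E'
import numpy as np, cv2
from cell import readout, eyes, job_done
from scipy.spatial.transform import Rotation as R
def grab(n):
    s=readout.get_state(); p,d=eyes.grab_frame(n); return p,d,s
def save(n,p): cv2.imwrite('pics/'+n+'.png',p[:,:,::-1])
def cam(n,s=None):
    i=eyes.camera_info(n); K=np.array(i['intrinsics'])
    if n=='wrist':
        T=np.eye(4);T[:3,:3]=R.from_euler('xyz',s['eef_rot']).as_matrix();T[:3,3]=s['tcp_pos'];T=T@np.array(i['hand_eye'])
    else: T=np.array(i['world_from_camera'])
    return K,T
def ray(K,T,uv,z):
    uv=np.atleast_2d(uv).astype(float); d=np.c_[uv,np.ones(len(uv))]@np.linalg.inv(K).T@T[:3,:3].T
    o=T[:3,3]; return o+d*((z-o[2])/d[:,2])[:,None]
def cloud(K,T,d):
    v,u=np.mgrid[:d.shape[0],:d.shape[1]]
    P=np.stack([u,v,np.ones_like(u)],-1)@np.linalg.inv(K).T*d[...,None]
    return P@T[:3,:3].T+T[:3,3]
def proj(K,T,P):
    q=(np.atleast_2d(P)-T[:3,3])@T[:3,:3]@K.T; return q[:,:2]/q[:,2:]
E
python3 - <<'E'
from h import *
for n in ('top','scene'):
    p,d,s=grab(n); save(n+'0',p); np.savez('pics/'+n+'0.npz',p=p,d=d)
    K,T=cam(n); print(n,K[0,0],T.round(3).tolist())
print(s)
a=cv2.imread('pics/top0.png'); cv2.imwrite('pics/top0b.png',cv2.resize(a,(800,600),interpolation=cv2.INTER_CUBIC))
E
```

```text
top 448.1487822502463 [[-0.005, -0.975, 0.224, 0.232], [-1.0, 0.005, -0.001, 0.134], [0.0, -0.224, -0.975, 1.623], [0.0, 0.0, 0.0, 1.0]]
scene 375.1125317982964 [[0.881, 0.322, -0.346, 1.013], [0.472, -0.566, 0.676, -0.715], [0.022, -0.759, -0.65, 0.909], [0.0, 0.0, 0.0, 1.0]]
{'time': 0.05, 'qpos': array([-1.30148693,  0.41796548, -0.01031984,  1.61416675,  0.00467021,
        1.11070013, -0.05302142]), 'joint_velocities': array([ 1.00794002e-06, -5.61582718e-04, -1.06776635e-03, -5.44426218e-04,
        8.95933837e-04,  1.43689581e-03, -1.49589988e-03]), 'tau': array([ 2.46254072e-03, -8.53468037e+01,  6.41611330e-01, -4.27205908e+01,
       -4.88800148e-02,  1.61744957e-02,  5.11042140e-05]), 'tcp_pos': array([0.19102233, 0.59469743, 0.20483362]), 'eef_rot': array([3.14153498e+00, 1.21424148e-03, 1.25997584e+00]), 'ft_force': array([ 0.29506699, -0.22005205,  0.23394216]), 'wrist_torque': array([0.03683333, 0.02254154, 0.02345284]), 'finger_gap': 0.09411896895677628}
```

View pics/top0b.png

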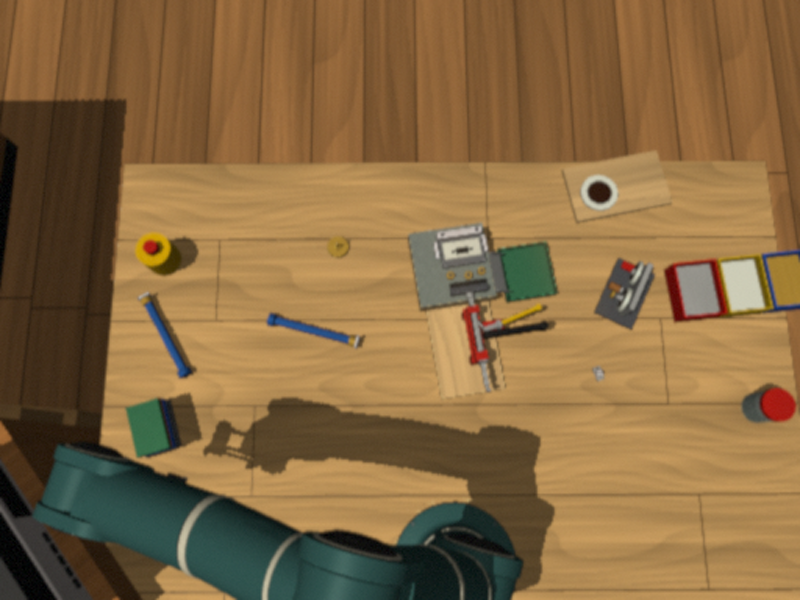

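View pics/scene0.png

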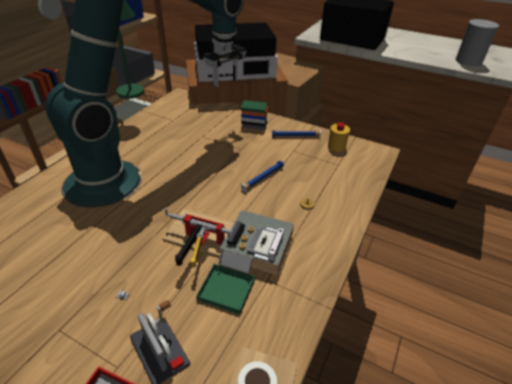

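The "top" view (800x600) shows two blue-handled pushers: P1 at about (165,335) and P2 at about (315,330). Image right is the robot's right (-y), so P2 is the rightmost and is the one to take. The jig is at (460,290), with the tray at (527,272), the yellow lever at (523,316) and the black grip below the lever.

```bash
python3 - <<'E'
from h import *
f=np.load('pics/top0.npz'); p,d=f['p'],f['d']; K,T=cam('top'); C=cloud(K,T,d)
x,y,z=C[...,0],C[...,1],C[...,2]
m=(abs(z-.06)<.004)&(d>0); m[:130]=0;m[210:]=0;m[:,:250]=0;m[:,330:]=0
n,l,st,ct=cv2.connectedComponentsWithStats(m.astype(np.uint8),connectivity=4)
k=1+st[1:,4].argmax(); print(st[k])
P=C[l==k][:,:2]; print('z',np.median(z[l==k]))
r=cv2.minAreaRect((P*1000).astype(np.float32)); print(r, cv2.boxPoints(r).round(1).tolist())
hsv=cv2.cvtColor(p,cv2.COLOR_RGB2HSV)
def blob(name,lo,hi,roi,zz):
    q=cv2.inRange(hsv,lo,hi); mm=np.zeros_like(q); mm[roi[1]:roi[3],roi[0]:roi[2]]=1; q=q*mm
    n,l,st,ct=cv2.connectedComponentsWithStats(q)
    k=1+st[1:,4].argmax(); v,u=np.where(l==k); W=ray(K,T,np.c_[u,v],zz)[:,:2]*1000
    r=cv2.minAreaRect(W.astype(np.float32)); print(name,st[k],[np.round(a,1) for a in r],np.round(cv2.boxPoints(r),1).tolist(),'z',np.median(z[l==k]))
blob('tray',(60,80,30),(90,255,200),(310,140,370,200),.01)
blob('lever',(22,150,120),(32,255,255),(310,190,360,215),.083)
blob('pusher',(100,100,60),(125,255,255),(160,190,240,230),.02)
c=p[185:235,160:245]; cv2.imwrite('pics/c1.png',np.hstack([cv2.resize(c,None,fx=5,fy=5,interpolation=cv2.INTER_CUBIC)])[:,:,::-1])
a=cv2.resize(p[135:265,250:370],(554,600),interpolation=cv2.INTER_CUBIC); cv2.imwrite('pics/c2.png',a[:,:,::-1])
b=cv2.resize(c,(800-554,145)); o=np.zeros((600,800,3),np.uint8); o[:,:554]=a;o[:145,554:]=b; cv2.imwrite('pics/c12.png',o[:,:,::-1])
E
```

```text
[261 146  39  51 765]
z 0.05983289216899257
((664.8679809570312, 18.91350555419922), (181.51263427734375, 124.79976654052734), 8.245040893554688) [[566.0999755859375, 67.69999694824219], [584.0, -55.900001525878906], [763.5999755859375, -29.799999237060547], [745.7000122070312, 93.69999694824219]]
tray [321 158  33  34 873] [array([ 662. , -186.9]), array([122.2, 110.5]), np.float64(8.1)] [[593.7000122070312, -140.89999389648438], [609.2999877929688, -250.1999969482422], [730.2999877929688, -233.0], [714.7000122070312, -123.5999984741211]] z 0.0027096811651214914
lever [322 195  24  12  73] [array([ 544.6, -159.1]), array([11.8, 91. ]), np.float64(21.5)] [[522.4000244140625, -118.9000015258789], [555.7999877929688, -203.60000610351562], [566.7999877929688, -199.3000030517578], [533.4000244140625, -114.5999984741211]] z 0.08124299731164442
pusher [172 202  51  17 206] [array([526.8, 327.4]), array([189. ,  20.4]), np.float64(76.4)] [[494.70001220703125, 237.89999389648438], [514.5, 233.10000610351562], [558.9000244140625, 416.79998779296875], [539.0999755859375, 421.6000061035156]] z 0.02594286055445849
```

View pics/c12.png

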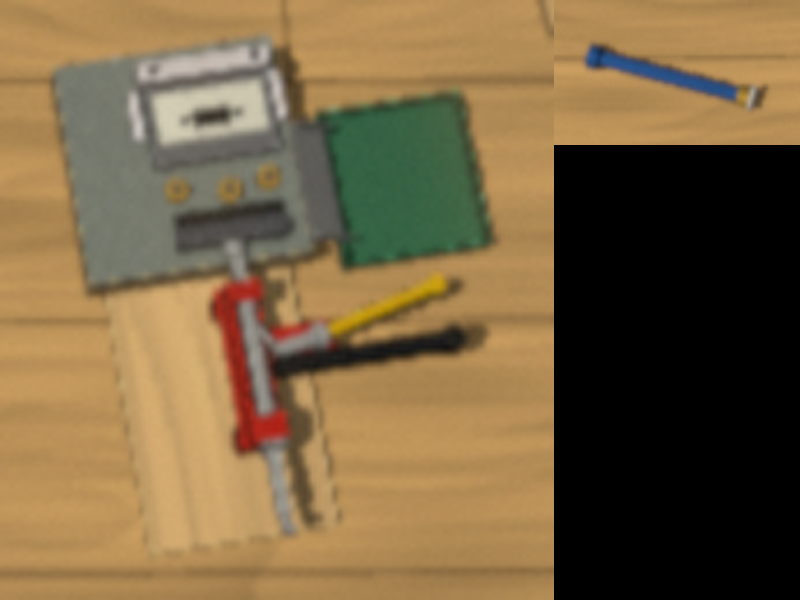

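Right crop: P2 is a blue handle with its tail knob at upper left and its aluminium blade at lower right (crop ~(757,97)). It is farther to the robot's right than P1, so it is the one. Left crop: three bushes at (177,190), (230,190) and (268,178), between the jaw and the shell. I'll move above the pusher.

>>> servo_tool(
  rows=[
    {"turn": [0, 0, -0.15], "travel": [3.4, -2.4, 0], "grip": -1},
    {"turn": [0, 0, -0.3], "travel": [6.8, -4.8, 0], "grip": -1},
    {"turn": [0, 0, -0.45], "travel": [10.2, -7.2, 0], "grip": -1},
    {"turn": [0, 0, -0.6], "travel": [13.6, -9.6, 0], "grip": -1},
    {"turn": [0, 0, -0.75], "travel": [17, -12, 0], "grip": -1},
  ],
)

```text
time: 0.6
tcp_pos: [0.3621, 0.4735, 0.2048]
eef_rot: [3.141, 0.001, 0.504]
ft_force: [0.6, 0.7, 0.9]
finger_gap: 0.0939
```

>>> servo_tool(
  rows=[
    {"turn": [0, 0, -0.15], "travel": [3.4, -2.4, 0], "grip": -1},
    {"turn": [0, 0, -0.3], "travel": [6.8, -4.8, 0], "grip": -1},
    {"turn": [0, 0, -0.45], "travel": [10.2, -7.2, 0], "grip": -1},
    {"turn": [0, 0, -0.6], "travel": [13.6, -9.6, 0], "grip": -1},
    {"turn": [0, 0, -0.75], "travel": [17, -12, 0], "grip": -1},
  ],
)

```text
time: 1.1
tcp_pos: [0.5332, 0.3523, 0.2046]
eef_rot: [3.141, 0.002, -0.246]
ft_force: [-0.4, 0.9, -0.8]
finger_gap: 0.0937
```

```bash
python3 - <<'E'
from h import *
p,d,s=grab('wrist'); save('w1',p); np.savez('pics/w1.npz',p=p,d=d)
K,T=cam('wrist',s); print(s['tcp_pos'],s['eef_rot'],K[0,0],T.round(3).tolist())
hsv=cv2.cvtColor(p,cv2.COLOR_RGB2HSV); q=cv2.inRange(hsv,(100,100,40),(125,255,255))
n,l,st,ct=cv2.connectedComponentsWithStats(q); k=1+st[1:,4].argmax(); v,u=np.where(l==k); print(st[k])
W=ray(K,T,np.c_[u,v],.026)[:,:2]*1000; r=cv2.minAreaRect(W.astype(np.float32)); print(r,cv2.boxPoints(r).round(1).tolist())
C=cloud(K,T,d); print('z',np.percentile(C[l==k][:,2],[5,50,95]))
E
```

```text
[0.53319005 0.35231054 0.20460519] [ 3.14119472e+00  1.57380379e-03 -2.45867193e-01] 335.46216233869404 [[0.97, -0.233, -0.07, 0.552], [-0.243, -0.931, -0.272, 0.431], [-0.001, 0.28, -0.96, 0.385], [0.0, 0.0, 0.0, 1.0]]
[ 246  111   28  169 2603]
((525.6227416992188, 327.0312194824219), (194.74197387695312, 28.19835662841797), 75.96404266357422) [[488.29998779296875, 236.0], [515.7000122070312, 229.10000610351562], [562.9000244140625, 418.1000061035156], [535.5999755859375, 424.8999938964844]]
z [0.02488259 0.02662002 0.03160416]
```

View pics/w1.png

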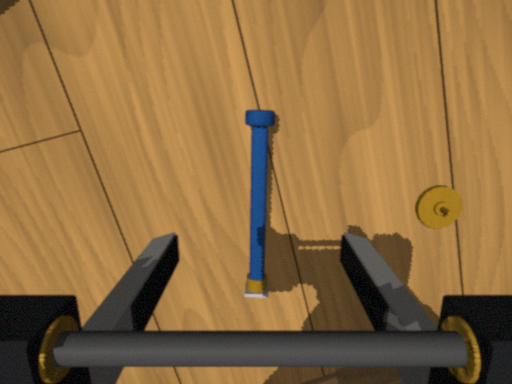

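The view shows the pusher: knob at (260,117), blade at (256,296). The flywheel at (440,206) is well clear. Next I fit the axis.

```bash
python3 - <<'E'
from h import *
f=np.load('pics/w1.npz'); p=f['p']; K,T=cam('wrist',dict(tcp_pos=[0.53319005,0.35231054,0.20460519],eef_rot=[3.14119472,1.5738e-03,-2.45867e-01]))
q=cv2.inRange(cv2.cvtColor(p,cv2.COLOR_RGB2HSV),(100,100,40),(125,255,255))
pts=[]
for v in range(140,272,4):
    u=np.where(q[v])[0]; u=u[(u>230)&(u<290)]; W=ray(K,T,[[u.min(),v],[u.max()+1,v]],.026)*1000; pts.append([*W.mean(0)[:2],np.linalg.norm(W[1]-W[0])])
pts=np.array(pts); print('width',np.median(pts[:,2])); vx,vy,x0,y0=cv2.fitLine(pts[:,:2].astype(np.float32),cv2.DIST_L2,0,.01,.01).ravel(); print(vx,vy,x0,y0,np.arctan2(vy,vx)-np.pi/2)
tail=ray(K,T,[260,110],.016)*1000; bl=ray(K,T,[256,292],.032)*1000; bl2=ray(K,T,[256,298],.032)*1000
sgn=np.sign(vy)
for n,P in (('tail',tail),('bladetop back',bl),('front',bl2)):
    print(n,P.round(1), sgn*((P[0,0]-x0)*vx+(P[0,1]-y0)*vy))
E
```

```text
width 15.943846223906371
0.26503804 0.9642379 523.2579 322.62192 -0.26824343
tail [[549.9 422.1  16. ]] 102.96477562895386
bladetop back [[494.5 220.1  32. ]] -106.49029416489479
front [[492.5 212.2  32. ]] -114.64599787792089
```

>>> servo_tool(
  rows=[
    {"turn": [0, 0, -0.022], "travel": [0, 0.5, -4.5], "grip": -1},
    {"turn": [0, 0, -0.022], "travel": [0, 0.5, -9], "grip": -1},
    {"turn": [0, 0, -0.022], "travel": [0, 0.5, -13.5], "grip": -1},
    {"turn": [0, 0, -0.022], "travel": [0, 0.5, -17], "grip": -0.6},
    {"turn": [0, 0, -0.022], "travel": [0, 0.5, -19], "grip": -0.3},
  ],
)

```text
time: 1.65
tcp_pos: [0.537, 0.3506, 0.0113]
eef_rot: [3.136, 0.001, -0.285]
ft_force: [-1.1, 0.2, 0.6]
finger_gap: 0.0817
```

>>> servo_tool(
  rows=[
    {"turn": [0, 0, 0], "travel": [0, 0, -1], "grip": 0},
    {"turn": [0, 0, 0], "travel": [0, 0, -1], "grip": 1},
    {"turn": [0, 0, 0], "travel": [0, 0, -1], "grip": 1},
    {"turn": [0, 0, 0], "travel": [0, 0, -1], "grip": 1},
    {"turn": [0, 0, 0], "travel": [0, 0, -1], "grip": 1},
  ],
)

```text
time: 2.15
tcp_pos: [0.537, 0.3507, 0.0015]
eef_rot: [3.137, 0.001, -0.285]
ft_force: [0.1, -1.0, 1.0]
finger_gap: 0.0412
```

>>> servo_tool(
  rows=[
    {"turn": [0, 0, 0.017], "travel": [-0.4, 0.65, 0.2], "grip": 0.1},
    {"turn": [0, 0, 0.017], "travel": [-0.4, 0.65, 0.2], "grip": 0.1},
    {"turn": [0, 0, 0.017], "travel": [-0.4, 0.65, 0.2], "grip": 1},
    {"turn": [0, 0, 0.017], "travel": [-0.4, 0.65, 0.2], "grip": 1},
    {"turn": [0, 0, 0.017], "travel": [-0.4, 0.65, 0.2], "grip": 1},
  ],
)

```text
time: 2.65
tcp_pos: [0.5331, 0.3571, 0.0035]
eef_rot: [3.137, 0.001, -0.268]
ft_force: [-1.4, 0.1, -0.4]
finger_gap: 0.022
```

>>> servo_tool(
  rows=[
    {"turn": [0, 0, 0], "travel": [0, 0, 0], "grip": 1},
    {"turn": [0, 0, 0], "travel": [0, 0, 0], "grip": 1},
    {"turn": [0, 0, 0], "travel": [0, 0, 0], "grip": 1},
  ],
)

```text
time: 2.95
tcp_pos: [0.5331, 0.357, 0.0035]
eef_rot: [3.136, 0.001, -0.268]
ft_force: [0.9, -0.3, 0.3]
finger_gap: 0.0172
```

>>> servo_tool(
  rows=[
    {"turn": [0, 0, 0], "travel": [0, 0, 1], "grip": 1},
    {"turn": [0, 0, 0], "travel": [0, 0, 4], "grip": 1},
    {"turn": [0, 0, 0], "travel": [0, 0, 8], "grip": 1},
    {"turn": [0, 0, 0], "travel": [0, 0, 12], "grip": 1},
    {"turn": [0, 0, 0], "travel": [0, 0, 14], "grip": 1},
  ],
)

```text
time: 3.45
tcp_pos: [0.5342, 0.3574, 0.1478]
eef_rot: [3.14, -0.002, -0.268]
ft_force: [0.1, -0.3, -1.2]
finger_gap: 0.0177
```

>>> servo_tool(
  rows=[
    {"turn": [0, 0, 0.1], "travel": [1.8, -4, 0], "grip": 1},
    {"turn": [0, 0, 0.2], "travel": [3.6, -8.5, 0], "grip": 1},
    {"turn": [0, 0, 0.3], "travel": [5.4, -13, 0], "grip": 1},
    {"turn": [0, 0, 0.41], "travel": [7.6, -18.5, 0], "grip": 1},
    {"turn": [0, 0, 0.41], "travel": [7.6, -18.5, 0], "grip": 1},
  ],
)

```text
time: 3.95
tcp_pos: [0.6122, 0.1651, 0.1489]
eef_rot: [3.137, -0.003, 0.138]
ft_force: [-0.1, -0.2, -0.1]
finger_gap: 0.0175
```

```bash
python3 - <<'E'
from h import *
for n in ('wrist','top'):
    p,d,s=grab(n); save(n+'2',p); np.savez('pics/'+n+'2.npz',p=p,d=d,t=s['tcp_pos'],r=s['eef_rot'])
print(s['tcp_pos'],s['eef_rot'],s['finger_gap'],s['ft_force'])
E
```

```text
[0.61181858 0.16672767 0.14872397] [ 3.13813381e+00 -2.72729845e-03  1.35545079e-01] 0.017492179571614315 [ 0.07310435 -0.80133212 -0.50201088]
```

View pics/wrist2.png

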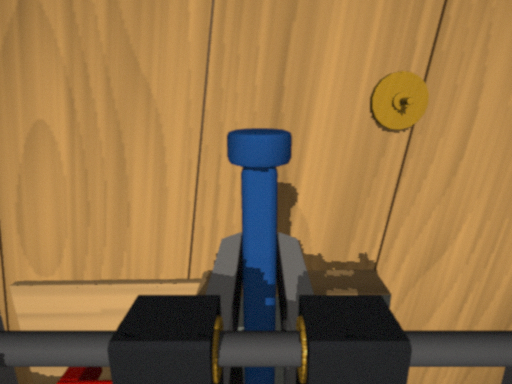

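The pusher is held straight: handle centred in the fingers at (260,230), knob at (260,148). This view doesn't show the bed, so I measure bushes and jig in the top images.

```bash
python3 - <<'E'
from h import *
f=np.load('pics/top0.npz'); p,d=f['p'],f['d']; K,T=cam('top'); C=cloud(K,T,d)
th=np.radians(8.2); Rj=np.array([[np.cos(th),-np.sin(th)],[np.sin(th),np.cos(th)]]); O=np.array([634.,-38.6])
J=lambda W:(np.atleast_2d(W)[:,:2]*1000-O)@Rj
hsv=cv2.cvtColor(p,cv2.COLOR_RGB2HSV)
q=cv2.inRange(hsv,(12,90,70),(30,255,255)); m=np.zeros_like(q); m[165:185,283:315]=1; q*=m
n,l,st,ct=cv2.connectedComponentsWithStats(q)
for k in range(1,n):
    if st[k,4]>3: print('bush',st[k],J(ray(K,T,ct[k],.072)).round(1))
# bed left/far/near edges by depth step
z=C[...,2]; 
def blobs(name,lo,hi,roi,zz):
    q=cv2.inRange(hsv,lo,hi); mm=np.zeros_like(q); mm[roi[1]:roi[3],roi[0]:roi[2]]=1; q*=mm
    n,l,st,ct=cv2.connectedComponentsWithStats(q); k=1+st[1:,4].argmax(); v,u=np.where(l==k)
    j=J(ray(K,T,np.c_[u,v],zz)); print(name,st[k],'x',np.percentile(j[:,0],[1,50,99]).round(1),'y',np.percentile(j[:,1],[1,50,99]).round(1))
blobs('jaw(dark)',(0,0,0),(180,255,75),(285,178,318,192),.081)
blobs('fence',(0,0,170),(180,60,255),(275,140,312,155),.09)
blobs('shell',(0,0,150),(40,90,235),(280,150,312,168),.072)
blobs('redframe',(170,150,80),(180,255,255),(290,190,320,240),.086); blobs('redframe2',(0,150,80),(8,255,255),(290,190,320,240),.086)
# line fits on bed left edge
E=[]
for v in range(152,196,3):
    r=z[v,245:300]; i=np.argmax(r>.03); E.append([245+i-.0,v])
j=J(ray(K,T,np.array(E),.06)); print('left edge jig y (want 115):',np.median(j[:,1]).round(1), np.polyfit(j[:,0],j[:,1],1).round(3))
g=np.load('pics/top2.npz'); c=cv2.resize(g['p'][130:260,190:350],(738,600),interpolation=cv2.INTER_CUBIC); cv2.imwrite('pics/c3.png',c[:,:,::-1])
E
```

```text
bush [306 171   5   5  23] [[  9.5 -36.6]]
bush [297 173   6   6  25] [[ 4.  -4.9]]
bush [286 174   5   5  22] [[ 9.5 35.7]]
jaw(dark) [288 179  25   9 101] x [-39.1 -20.  -12.4] y [-42.6  -9.8  40.2]
fence [284 145  21   7  72] x [ 97.3 103.5 110.7] y [-34.7  -0.5  36. ]
shell [283 152  25  14 234] x [48.3 71.  89.5] y [-43.1  -0.1  42.2]Traceback (most recent call last):
  File "<stdin>", line 19, in <module>
  File "<stdin>", line 14, in blobs
ValueError: attempt to get argmax of an empty sequence
```

```bash
python3 - <<'E'
from h import *
K,T=cam('top'); g=np.load('pics/top2.npz'); c=cv2.resize(g['p'][130:260,190:350],(738,600),interpolation=cv2.INTER_CUBIC); cv2.imwrite('pics/c3.png',c[:,:,::-1])
w=np.load('pics/wrist2.npz'); K,T=cam('wrist',dict(tcp_pos=w['t'],eef_rot=w['r'])); C=cloud(K,T,w['d'])
for v in range(175,295,20):
    r=C[v,254:266]; print(v,np.median(r,0).round(4), (np.median(r,0)-w['t']).round(4))
E
```

```text
175 [0.6042 0.2125 0.1724] [-0.008   0.0474  0.0235]
195 [0.6056 0.2026 0.1723] [-0.0066  0.0375  0.0234]
215 [0.607  0.1924 0.1721] [-0.0052  0.0273  0.0232]
235 [0.6085 0.182  0.1721] [-0.0037  0.0169  0.0232]
255 [0.61   0.1708 0.172 ] [-0.0022  0.0057  0.0231]
275 [0.6116 0.1596 0.1722] [-0.0006 -0.0055  0.0233]
```

View pics/c3.png

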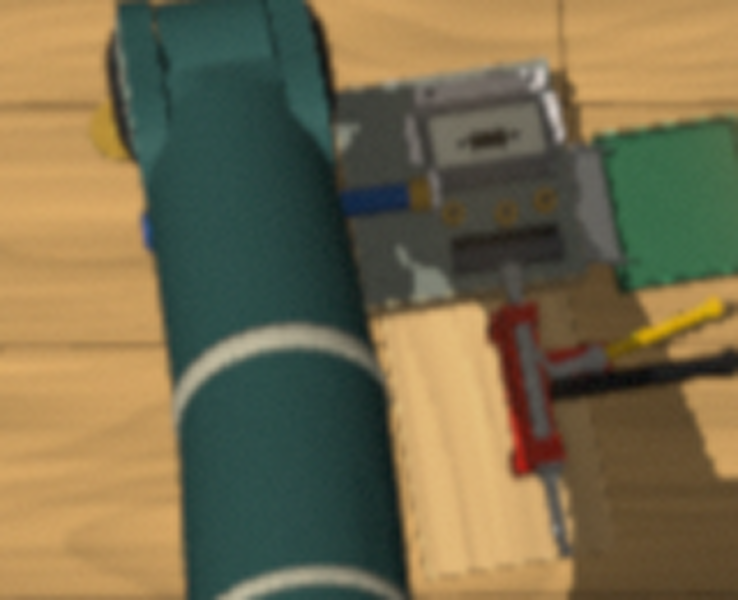

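The pusher is level in the grip, with its blade above the bed's left part, at crop (425,193). Next to it are bushes at (454,213), (505,211) and (543,199), with the clamp at right. Descending behind the first bush.

>>> servo_tool(
  rows=[
    {"turn": [0, 0, 0.006], "travel": [0, 0.1, -2], "grip": 1},
    {"turn": [0, 0, 0.006], "travel": [0, 0.1, -4], "grip": 1},
    {"turn": [0, 0, 0.006], "travel": [0, 0.1, -6], "grip": 1},
    {"turn": [0, 0, 0.006], "travel": [0, 0.1, -7], "grip": 1},
    {"turn": [0, 0, 0.006], "travel": [0, 0.1, -7], "grip": 1},
  ],
)

```text
time: 4.55
tcp_pos: [0.6098, 0.1721, 0.0775]
eef_rot: [3.139, -0.0, 0.144]
ft_force: [-0.4, 0.7, 0.2]
finger_gap: 0.0177
```

```bash
python3 - <<'E'
from h import *
p,d,s=grab('scene'); c=cv2.resize(p[200:310,160:310],(800,587),interpolation=cv2.INTER_CUBIC); save('s4',c)
print(s['tcp_pos'],s['eef_rot'],s['finger_gap'],s['ft_force'])
E
```

```text
[0.6098369  0.1721091  0.07749998] [ 3.13918663e+00 -2.66718274e-04  1.43995237e-01] 0.017708602353319947 [-0.41529928  0.65060062  0.19479562]
```

View pics/s4.png

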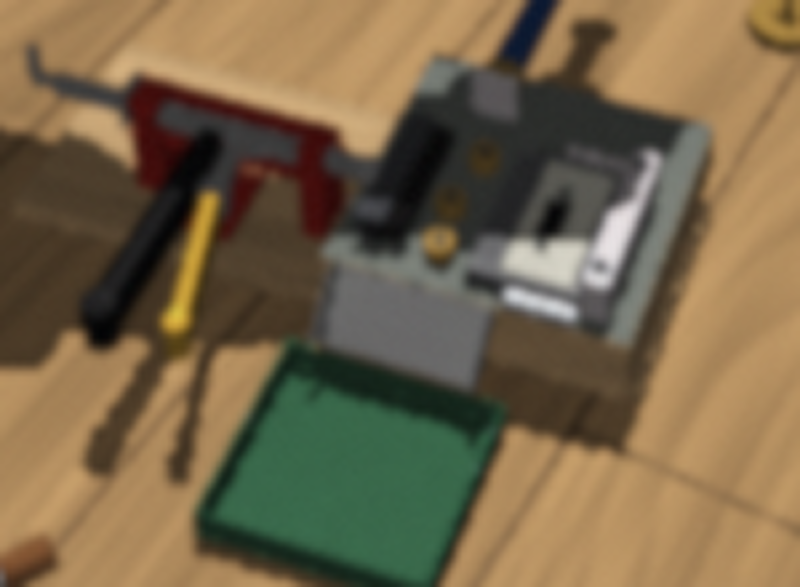

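Blade front is seen at (495,92), in line with the corridor between the jaw and the shell. Bushes are at (484,155), (450,203) and (440,243). I'll lower to the bed and sweep.

>>> servo_tool(
  rows=[
    {"turn": [0, 0, 0], "travel": [0, 0, -0.7], "grip": 1},
    {"turn": [0, 0, 0], "travel": [0, 0, -1.3], "grip": 1},
    {"turn": [0, 0, 0], "travel": [0, 0, -1.3], "grip": 1},
  ],
)

```text
time: 4.9
tcp_pos: [0.6102, 0.172, 0.065]
eef_rot: [3.139, -0.001, 0.144]
ft_force: [0.2, 0.3, -0.4]
finger_gap: 0.0175
```

>>> servo_tool(
  rows=[
    {"turn": [0, 0, 0], "travel": [0.11, -0.8, 0], "grip": 1},
    {"turn": [0, 0, 0], "travel": [0.23, -1.6, 0], "grip": 1},
    {"turn": [0, 0, 0], "travel": [0.34, -2.4, 0], "grip": 1},
    {"turn": [0, 0, 0], "travel": [0.46, -3.2, 0], "grip": 1},
    {"turn": [0, 0, 0], "travel": [0.57, -4, 0], "grip": 1},
  ],
)

```text
time: 5.4
tcp_pos: [0.6161, 0.131, 0.0652]
eef_rot: [3.139, -0.001, 0.143]
ft_force: [0.1, 0.5, -0.8]
finger_gap: 0.0177
```

>>> servo_tool(
  rows=[
    {"turn": [0, 0, 0], "travel": [0.11, -0.8, 0], "grip": 1},
    {"turn": [0, 0, 0], "travel": [0.23, -1.6, 0], "grip": 1},
    {"turn": [0, 0, 0], "travel": [0.34, -2.4, 0], "grip": 1},
    {"turn": [0, 0, 0], "travel": [0.46, -3.2, 0], "grip": 1},
    {"turn": [0, 0, 0], "travel": [0.57, -4, 0], "grip": 1},
  ],
)

```text
time: 5.9
tcp_pos: [0.6219, 0.0904, 0.0652]
eef_rot: [3.139, -0.001, 0.143]
ft_force: [0.4, 0.8, 0.1]
finger_gap: 0.0176
```

```bash
cat > chk.py <<'E'
from h import *
import sys
th=np.radians(8.2); Rj=np.array([[np.cos(th),-np.sin(th)],[np.sin(th),np.cos(th)]]); O=np.array([634.,-38.6])
J=lambda W:(np.atleast_2d(W)[:,:2]*1000-O)@Rj
p,d,s=grab('top'); K,T=cam('top'); hsv=cv2.cvtColor(p,cv2.COLOR_RGB2HSV)
q=cv2.inRange(hsv,(12,90,60),(32,255,255)); m=np.zeros_like(q); m[145:190,270:370]=1; q*=m
n,l,st,ct=cv2.connectedComponentsWithStats(q)
C=cloud(K,T,d)
for k in range(1,n):
    if 8<st[k,4]<60:
        zz=np.median(C[l==k][:,2]); print('bush?',st[k].tolist(),'z',zz.round(3),J(ray(K,T,ct[k],zz)).round(1))
t=s['tcp_pos']; print('tcp jig',J(t).round(1),'z',t[2].round(4),'yaw',s['eef_rot'],s['time'],s['finger_gap'])
if len(sys.argv)>1: save(sys.argv[1],cv2.resize(p[130:240,240:380],(700,550),interpolation=cv2.INTER_CUBIC))
E
python3 chk.py t5
```

```text
bush? [305, 170, 9, 8, 57] z 0.072 [[  8.4 -39. ]]
bush? [299, 172, 4, 7, 28] z 0.086 [[ 2.6 -7.2]]
bush? [316, 187, 7, 3, 16] z -0.001 [[-36.4 -81.5]]
tcp jig [[  6.4 129.4]] z 0.0652 yaw [ 3.13931730e+00 -1.22837929e-03  1.43383629e-01] 5.9 0.017579497739856745
```

View pics/t5.png

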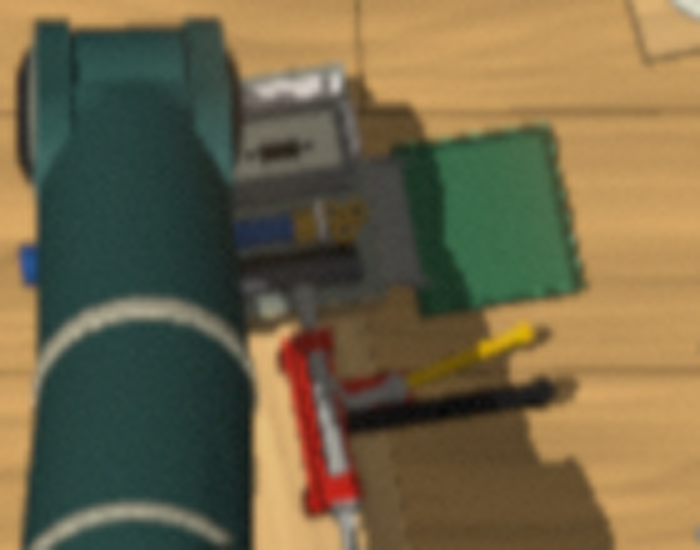

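Blade at (318,220), bushes bunched ahead at (345,215) and close to the lip. Continuing over it.

>>> servo_tool(
  rows=[
    {"turn": [0, 0, 0], "travel": [0.11, -0.8, 0], "grip": 1},
    {"turn": [0, 0, 0], "travel": [0.23, -1.6, 0], "grip": 1},
    {"turn": [0, 0, 0], "travel": [0.34, -2.4, 0], "grip": 1},
    {"turn": [0, 0, 0], "travel": [0.46, -3.2, 0], "grip": 1},
    {"turn": [0, 0, 0], "travel": [0.57, -4, 0], "grip": 1},
  ],
)

```text
time: 6.45
tcp_pos: [0.6279, 0.048, 0.0652]
eef_rot: [3.139, -0.001, 0.142]
ft_force: [0.5, 0.6, -0.7]
finger_gap: 0.0178
```

>>> servo_tool(
  rows=[
    {"turn": [0, 0, 0], "travel": [0.11, -0.8, 0], "grip": 1},
    {"turn": [0, 0, 0], "travel": [0.23, -1.6, 0], "grip": 1},
    {"turn": [0, 0, 0], "travel": [0.29, -2, 0], "grip": 1},
    {"turn": [0, 0, 0], "travel": [0.29, -2, 0], "grip": 1},
    {"turn": [0, 0, 0], "travel": [0.29, -2, 0], "grip": 1},
  ],
)

```text
time: 6.95
tcp_pos: [0.6308, 0.0282, 0.0652]
eef_rot: [3.139, -0.001, 0.142]
ft_force: [-0.3, -0.1, -0.5]
finger_gap: 0.0176
```

```bash
python3 chk.py t6
```

```text
bush? [316, 169, 5, 7, 28] z 0.087 [[  3.5 -71. ]]
bush? [326, 170, 8, 10, 55] z 0.016 [[   8.7 -124.5]]
bush? [317, 187, 6, 3, 15] z 0.001 [[-36.8 -82. ]]
tcp jig [[ 6.3 66.6]] z 0.0652 yaw [ 3.13869105e+00 -1.23857756e-03  1.42031334e-01] 6.95 0.017579880614608717
```

View pics/t6.png

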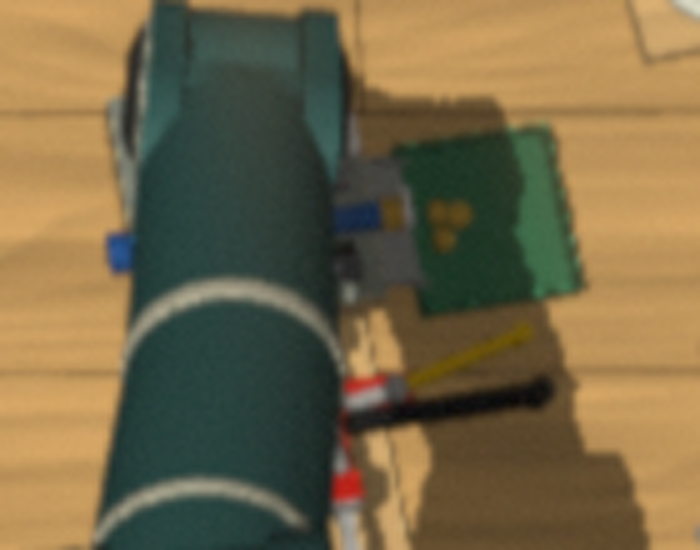

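All three bushes are in the tray at (438,212), (460,213) and (445,238), at depth z 0.016. I'll lift the pusher and return it to its old place on the bench.

>>> servo_tool(
  rows=[
    {"turn": [0, 0, 0], "travel": [0, 0, 1], "grip": 1},
    {"turn": [0, 0, 0], "travel": [0, 0, 3], "grip": 1},
    {"turn": [0, 0, 0], "travel": [0, 0, 6], "grip": 1},
    {"turn": [0, 0, 0], "travel": [0, 0, 9], "grip": 1},
    {"turn": [0, 0, 0], "travel": [0, 0, 9], "grip": 1},
  ],
)

```text
time: 7.5
tcp_pos: [0.6328, 0.0288, 0.16]
eef_rot: [3.139, -0.007, 0.143]
ft_force: [0.3, 1.0, -0.4]
finger_gap: 0.0178
```

>>> servo_tool(
  rows=[
    {"turn": [0, 0, 0], "travel": [-0.8, 3.5, 0], "grip": 1},
    {"turn": [0, 0, -0.1], "travel": [-1.8, 7, 0], "grip": 1},
    {"turn": [0, 0, -0.2], "travel": [-3, 10.5, 0], "grip": 1},
    {"turn": [0, 0, -0.3], "travel": [-4, 14, 0], "grip": 1},
    {"turn": [0, 0, -0.4], "travel": [-5, 17, 0], "grip": 1},
  ],
)

```text
time: 8.0
tcp_pos: [0.5819, 0.201, 0.1601]
eef_rot: [3.139, -0.007, -0.26]
ft_force: [1.1, -0.0, -0.6]
finger_gap: 0.0177
```

>>> servo_tool(
  rows=[
    {"turn": [0, 0, 0], "travel": [-1.2, 4, 0], "grip": 1},
    {"turn": [0, 0, 0], "travel": [-2.4, 8, 0], "grip": 1},
    {"turn": [0, 0, 0], "travel": [-3.6, 12, 0], "grip": 1},
    {"turn": [0, 0, 0], "travel": [-4.8, 15, 0], "grip": 1},
    {"turn": [0, 0, 0], "travel": [-4.8, 15, 0], "grip": 1},
  ],
)

```text
time: 8.5
tcp_pos: [0.5309, 0.3564, 0.1598]
eef_rot: [3.14, -0.006, -0.253]
ft_force: [0.4, 0.0, -1.9]
finger_gap: 0.0176
```

>>> servo_tool(
  rows=[
    {"turn": [0, 0, 0], "travel": [0, 0, -3], "grip": 1},
    {"turn": [0, 0, 0], "travel": [0, 0, -6], "grip": 1},
    {"turn": [0, 0, 0], "travel": [0, 0, -9], "grip": 1},
    {"turn": [0, 0, 0], "travel": [0, 0, -12], "grip": 1},
    {"turn": [0, 0, 0], "travel": [0, 0, -12], "grip": 1},
  ],
)

```text
time: 9.0
tcp_pos: [0.529, 0.3547, 0.0364]
eef_rot: [3.136, -0.002, -0.253]
ft_force: [-0.4, -0.9, -0.9]
finger_gap: 0.0178
```

>>> servo_tool(
  rows=[
    {"turn": [0, 0, 0], "travel": [0, 0, -1.2], "grip": 1},
    {"turn": [0, 0, 0], "travel": [0, 0, -2.2], "grip": 1},
    {"turn": [0, 0, 0], "travel": [0, 0, -2.8], "grip": 1},
    {"turn": [0, 0, 0], "travel": [0, 0, -3.2], "grip": 1},
    {"turn": [0, 0, 0], "travel": [0, 0, -3.2], "grip": 1},
  ],
)

```text
time: 9.5
tcp_pos: [0.529, 0.3547, 0.0043]
eef_rot: [3.136, -0.002, -0.253]
ft_force: [-0.3, -0.2, -1.4]
finger_gap: 0.0177
```

>>> servo_tool(
  rows=[
    {"turn": [0, 0, 0], "travel": [0, 0, 0], "grip": 0.6},
    {"turn": [0, 0, 0], "travel": [0, 0, 0], "grip": 0.4},
    {"turn": [0, 0, 0], "travel": [0, 0, 0], "grip": 0},
    {"turn": [0, 0, 0], "travel": [0, 0, 0], "grip": 0},
    {"turn": [0, 0, 0], "travel": [0, 0, 0], "grip": 0},
  ],
)

```text
time: 10.0
tcp_pos: [0.5291, 0.3548, 0.0044]
eef_rot: [3.136, -0.002, -0.253]
ft_force: [0.2, 0.8, 0.2]
finger_gap: 0.0453
```

>>> servo_tool(
  rows=[
    {"turn": [0, 0, 0], "travel": [0, 0, 1], "grip": -0.2},
    {"turn": [0, 0, 0], "travel": [0, 0, 4], "grip": -1},
    {"turn": [0, 0, 0], "travel": [0, 0, 8], "grip": -1},
    {"turn": [0, 0, 0], "travel": [0, 0, 12], "grip": -1},
    {"turn": [0, 0, 0], "travel": [0, 0, 16], "grip": -1},
  ],
)

```text
time: 10.5
tcp_pos: [0.5289, 0.3546, 0.1669]
eef_rot: [3.136, -0.003, -0.254]
ft_force: [-0.9, 0.4, 0.3]
finger_gap: 0.0833
```

>>> servo_tool(
  rows=[
    {"turn": [0, 0, 0.03], "travel": [0, -3.6, 1], "grip": -1},
    {"turn": [0, 0, 0.07], "travel": [0, -7.2, 2], "grip": -1},
    {"turn": [0, 0, 0.1], "travel": [0, -10.8, 3], "grip": -1},
    {"turn": [0, 0, 0.14], "travel": [0, -14.4, 4], "grip": -1},
    {"turn": [0, 0, 0.17], "travel": [0, -18, 5], "grip": -1},
  ],
)

```text
time: 11.0
tcp_pos: [0.5287, 0.173, 0.2181]
eef_rot: [3.137, -0.003, -0.082]
ft_force: [0.3, 0.5, 0.5]
finger_gap: 0.0936
```

>>> servo_tool(
  rows=[
    {"turn": [0, 0, 0.04], "travel": [0, -3.6, 0], "grip": -1},
    {"turn": [0, 0, 0.08], "travel": [0, -7.2, 0], "grip": -1},
    {"turn": [0, 0, 0.12], "travel": [0, -10.8, 0], "grip": -1},
    {"turn": [0, 0, 0.16], "travel": [0, -14.4, 0], "grip": -1},
    {"turn": [0, 0, 0.2], "travel": [0, -18, 0], "grip": -1},
  ],
)

```text
time: 11.5
tcp_pos: [0.5285, -0.0086, 0.219]
eef_rot: [3.137, -0.004, 0.119]
ft_force: [1.1, 0.4, -0.3]
finger_gap: 0.0936
```

>>> servo_tool(
  rows=[
    {"turn": [0, 0, 0.03], "travel": [0, -3.6, 0], "grip": -1},
    {"turn": [0, 0, 0.03], "travel": [0, -7.2, 0], "grip": -1},
    {"turn": [0, 0, 0.03], "travel": [0, -10.8, 0], "grip": -1},
    {"turn": [0, 0, 0.03], "travel": [0, -14.4, 0], "grip": -1},
    {"turn": [0, 0, 0.03], "travel": [0, -16, 0], "grip": -1},
  ],
)

```text
time: 12.0
tcp_pos: [0.5278, -0.172, 0.2199]
eef_rot: [3.136, -0.005, 0.146]
ft_force: [0.9, 1.4, 0.4]
finger_gap: 0.0942
```

```bash
python3 - <<'E'
from h import *
p,d,s=grab('wrist'); save('w7',p); np.savez('pics/w7.npz',p=p,d=d,t=s['tcp_pos'],r=s['eef_rot']); print(s['tcp_pos'],s['eef_rot'],s['ft_force'],s['qpos'].round(2))
E
```

```text
[ 0.52779839 -0.17204688  0.2199035 ] [ 3.13613452 -0.0047541   0.14583032] [0.91443845 1.38483295 0.38634362] [-0.2   0.31  0.56  1.79 -0.18  1.08  0.57]
```

View pics/w7.png

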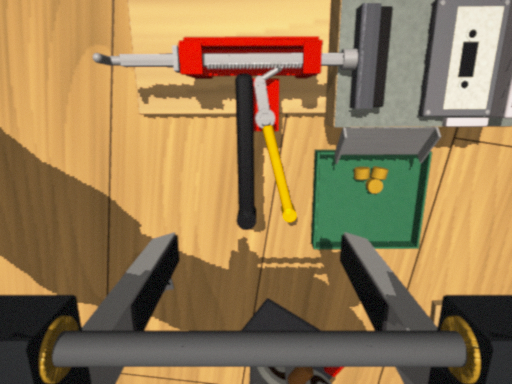

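The view shows the grip at (246,150), lever from (265,120) to (290,215), jaw at (373,57), shell edge at ~(428,50) and three bushes in the tray at (370,178). Next I measure lever, grip and jaw.

```bash
cat > meas.py <<'E'
from h import *
th=np.radians(8.2); Rj=np.array([[np.cos(th),-np.sin(th)],[np.sin(th),np.cos(th)]]); O=np.array([634.,-38.6])
J=lambda W:(np.atleast_2d(W)[:,:2]*1000-O)@Rj
def meas(p,d,t,r):
    K,T=cam('wrist',dict(tcp_pos=t,eef_rot=r)); C=cloud(K,T,d); hsv=cv2.cvtColor(p,cv2.COLOR_RGB2HSV)
    def px(q,zz):
        v,u=np.where(q); return J(ray(K,T,np.c_[u,v],zz))
    q=cv2.inRange(hsv,(22,150,120),(34,255,255))>0; q&=(C[...,2]>.05); v,u=np.where(q)
    if len(u)>50:
        j=px(q,.083); vx,vy,x0,y0=cv2.fitLine(j.astype(np.float32),cv2.DIST_L2,0,.01,.01).ravel()
        tip=j[j[:,1].argmin()]; print('lever ang',np.arctan2(vx,-vy) if vy<0 else np.arctan2(-vx,vy),'x at y=-115:',x0+vx/vy*(-115-y0),'at -52:',x0+vx/vy*(-52-y0),'tip y',tip, 'z',np.median(C[q][:,2]))
    z=C[...,2]; jj=J(C.reshape(-1,3)).reshape(*z.shape,2)
    # grip: high points, x -170..-120, y -140..-90
    g=(z>.07)&(jj[...,0]<-118)&(jj[...,0]>-175)&(jj[...,1]<-90)&(jj[...,1]>-140)&(p.max(-1)<90)
    if g.sum()>30:
        a=jj[g]; print('grip x',np.percentile(a[:,0],[1,50,99]).round(1),'z',np.percentile(z[g],95).round(4))
    # jaw top & shell profile along y~[-30,-10],[10,30]
    b=(abs(z-.081)<.004)&(abs(jj[...,0]+15)<70)&(abs(jj[...,1])<38)&(abs(jj[...,1])>10)
    if b.sum()>30: print('jaw top x',np.percentile(jj[b][:,0],[2,50,98]).round(1),'y',np.percentile(jj[b][:,1],[1,99]).round(1),'z',np.median(z[b]).round(4),b.sum())
    c=(abs(z-.072)<.004)&(jj[...,0]>15)&(jj[...,0]<90)&(abs(jj[...,1])<38)
    if c.sum()>30: print('shell x min',np.percentile(jj[c][:,0],[.5,2,5]).round(1),'z',np.median(z[c]).round(4))
    return C,jj
if __name__=='__main__':
    f=np.load('pics/w7.npz'); C,jj=meas(f['p'],f['d'],f['t'],f['r'])
    # profile along rod-parallel line y=+-25
    z=C[...,2]
    for y0 in (-25,):
        s=abs(jj[...,1]-y0)<1.5; s&=(jj[...,0]>-60)&(jj[...,0]<45); o=np.argsort(jj[s][:,0]); a=np.c_[jj[s][o,0],z[s][o]*1000,f['p'][s][o].mean(1)]
        print(a[::2].round(0).astype(int).tolist())
    h=(abs(z-.06)<.003)&(jj[...,0]>-80)&(jj[...,1]>-80); a=jj[h]; print('bed x min',np.percentile(a[a[:,1]<-20][:,0],[.5,1,3]).round(1),'ymin',np.percentile(a[abs(a[:,0]-5)<30][:,1],[.5,1,3]).round(1))
E
python3 meas.py
```

```text
lever ang 0.40460545 x at y=-115: -101.09716 at -52: -128.0758 tip y [ 126.87112933 -322.21088114] z 0.08343703673487662
grip x [-174.9 -172.9 -122.7] z 0.3366
jaw top x [-74.  -26.4 -11.2] y [-37.6  37.5] z 0.0811 2133
shell x min [29.5 29.9 30.7] z 0.0731
[[-59, 14, 93], [-59, 12, 95], [-58, 13, 93], [-57, 15, 93], [-57, 14, 95], [-56, 13, 93], [-55, 13, 94], [-55, 13, 95], [-54, 13, 93], [-53, 14, 90], [-52, 12, 86], [-52, 51, 68], [-52, 59, 119], [-52, 50, 68], [-52, 31, 71], [-52, 26, 65], [-52, 55, 81], [-52, 45, 67], [-52, 41, 71], [-52, 30, 67], [-52, 58, 116], [-52, 49, 68], [-52, 19, 63], [-52, 35, 72], [-51, 24, 60], [-51, 44, 65], [-51, 60, 146], [-51, 60, 149], [-50, 60, 147], [-50, 62, 152], [-49, 61, 151], [-48, 61, 149], [-48, 61, 146], [-47, 61, 144], [-47, 61, 144], [-46, 62, 142], [-45, 61, 143], [-44, 61, 145], [-44, 62, 148], [-43, 60, 146], [-43, 61, 147], [-42, 63, 150], [-42, 61, 150], [-41, 61, 149], [-40, 61, 150], [-39, 62, 139], [-38, 60, 139], [-38, 82, 72], [-38, 69, 36], [-38, 75, 33], [-38, 65, 61], [-38, 68, 33], [-38, 61, 107], [-38, 60, 117], [-38, 
[... 1553 characters left out ...]
, 62, 148], [24, 60, 144], [25, 61, 148], [26, 62, 153], [26, 61, 146], [27, 61, 153], [27, 61, 154], [28, 59, 154], [29, 60, 148], [29, 62, 127], [30, 67, 39], [30, 65, 43], [30, 72, 76], [30, 66, 41], [30, 64, 46], [30, 66, 35], [30, 62, 80], [30, 61, 81], [30, 67, 40], [31, 71, 80], [31, 74, 122], [31, 68, 49], [31, 73, 121], [32, 74, 125], [33, 74, 123], [33, 74, 126], [34, 74, 125], [35, 74, 123], [35, 73, 126], [36, 73, 125], [37, 73, 126], [37, 73, 124], [37, 74, 126], [38, 74, 126], [39, 72, 128], [40, 74, 124], [40, 75, 126], [41, 73, 126], [42, 72, 129], [42, 74, 126], [42, 74, 124], [43, 74, 125], [44, 74, 125], [45, 71, 126]]
bed x min [-51.6 -51.3 -49.8] ymin [-63.8 -62.8 -60.8]
```

```bash
cat > meas2.py <<'E'
from meas import *
def lev(p,d,t,r):
    K,T=cam('wrist',dict(tcp_pos=t,eef_rot=r)); C=cloud(K,T,d); z=C[...,2]; jj=J(C.reshape(-1,3)).reshape(*z.shape,2); x,y=jj[...,0],jj[...,1]
    for y0 in (-90,-105,-115,-125,-140):
        s=(abs(y-y0)<2)&(x>-170)&(x<-75)&(z>.072)&(z<.1)
        xs=np.sort(x[s]); zz=z[s][np.argsort(x[s])]
        if len(xs)<3: continue
        g=np.split(np.arange(len(xs)),np.where(np.diff(xs)>3)[0]+1)
        print(y0,[(xs[i[0]].round(1),xs[i[-1]].round(1),zz[i].max().round(4)) for i in g])
    # front of facing and shell edge
    b=(abs(y)<38)&(abs(y)>10)&(z>.0745)&(z<.0855)&(x>-60)&(x<28)
    xs=x[b]; print('jaw+facing x range',np.percentile(xs,[1,99]).round(1),np.max(xs).round(1))
    st=b&(z>.0797); print('steel',np.percentile(x[st],[1,99]).round(1))
if __name__=='__main__':
    f=np.load('pics/w7.npz'); lev(f['p'],f['d'],f['t'],f['r'])
E
python3 meas2.py
```

```text
-90 [(np.float64(-146.2), np.float64(-130.9), np.float64(0.0871)), (np.float64(-114.7), np.float64(-104.1), np.float64(0.0847))]
-105 [(np.float64(-145.4), np.float64(-130.0), np.float64(0.0876)), (np.float64(-110.6), np.float64(-99.9), np.float64(0.0853))]
-115 [(np.float64(-145.6), np.float64(-130.0), np.float64(0.0869)), (np.float64(-107.6), np.float64(-97.6), np.float64(0.085))]
-125 [(np.float64(-145.8), np.float64(-130.0), np.float64(0.0874)), (np.float64(-105.4), np.float64(-95.4), np.float64(0.0852))]
-140 [(np.float64(-145.0), np.float64(-130.0), np.float64(0.0869)), (np.float64(-101.1), np.float64(-88.8), np.float64(0.0853))]
jaw+facing x range [-38.4 -10.8] -9.9
steel [-38.2 -19.9]
```

>>> servo_tool(
  rows=[
    {"turn": [0, 0, 0], "travel": [0.1, 0.2, -2.5], "grip": -1},
    {"turn": [0, 0, 0], "travel": [0.1, 0.2, -5], "grip": -1},
    {"turn": [0, 0, 0], "travel": [0.1, 0.2, -7.5], "grip": -1},
    {"turn": [0, 0, 0], "travel": [0.1, 0.2, -9.5], "grip": -1},
    {"turn": [0, 0, 0], "travel": [0.1, 0.2, -10.5], "grip": -1},
  ],
)

```text
time: 12.55
tcp_pos: [0.5281, -0.1708, 0.114]
eef_rot: [3.136, -0.003, 0.145]
ft_force: [0.3, 0.3, -0.0]
finger_gap: 0.0943
```

```bash
cat > where.py <<'E'
from meas import *
s=readout.get_state(); t=s['tcp_pos']; j=J(t)[0]; f=s['ft_force']; fj=np.array(f[:2])@Rj
g=s['finger_gap']*1000; print('jig',j.round(1),'z',t[2].round(4),'rot',s['eef_rot'].round(4),'gap',g.round(1),'front',(j[0]+g/2).round(1),'rear',(j[0]-g/2).round(1),'Fjig',fj.round(1),'t',s['time'])
E
python3 where.py
```

```text
Traceback (most recent call last):
  File "where.py", line 3, in <module>
    g=s['finger_gap']*1000; print('jig',j.round(1),'z',t[2].round(4),'rot',s['eef_rot'].round(4),'gap',g.round(1),'front',(j[0]+g/2).round(1),'rear',(j[0]-g/2).round(1),'Fjig',fj.round(1),'t',s['time'])
                                                                                                       ^^^^^^^
AttributeError: 'float' object has no attribute 'round'
```

>>> servo_tool(
  rows=[
    {"turn": [0, 0, 0], "travel": [0.1, 0.1, -1.5], "grip": -1},
    {"turn": [0, 0, 0], "travel": [0.1, 0.1, -3], "grip": -1},
    {"turn": [0, 0, 0], "travel": [0.1, 0.1, -4.5], "grip": -1},
    {"turn": [0, 0, 0], "travel": [0.1, 0.1, -5.7], "grip": -0.7},
    {"turn": [0, 0, 0], "travel": [0.1, 0.1, -6.2], "grip": -0.3},
  ],
)

```text
time: 13.05
tcp_pos: [0.5286, -0.1697, 0.0506]
eef_rot: [3.137, -0.002, 0.145]
ft_force: [-0.4, -0.2, 0.6]
finger_gap: 0.0813
```

>>> servo_tool(
  rows=[
    {"turn": [0, 0, 0], "travel": [0, 0, 0], "grip": -0.2},
    {"turn": [0, 0, 0], "travel": [0, 0, 0], "grip": -0.2},
    {"turn": [0, 0, 0], "travel": [0, 0, 0], "grip": -0.2},
    {"turn": [0, 0, 0], "travel": [0, 0, 0], "grip": -0.2},
  ],
)

```text
time: 13.45
tcp_pos: [0.5289, -0.1698, 0.0511]
eef_rot: [3.136, -0.003, 0.145]
ft_force: [0.5, 0.0, 0.7]
finger_gap: 0.0565
```

```bash
sed -i "s/g=s\['finger_gap'\]\*1000/g=np.float64(s['finger_gap']*1000)/" where.py; python3 where.py
```

```text
jig [-122.7 -114.9] z 0.0511 rot [ 3.1364e+00 -2.9000e-03  1.4470e-01] gap 56.5 front -94.5 rear -150.9 Fjig [ 0.5 -0. ] t 13.45
```

>>> servo_tool(
  rows=[
    {"turn": [0, 0, 0], "travel": [0, 0, 0], "grip": -0.05},
    {"turn": [0, 0, 0], "travel": [-0.2, -0.03, 0], "grip": 0.05},
    {"turn": [0, 0, 0], "travel": [-0.45, -0.06, 0], "grip": 0.2},
    {"turn": [0, 0, 0], "travel": [-0.7, -0.1, 0], "grip": 0.3},
    {"turn": [0, 0, 0], "travel": [-0.92, -0.13, 0], "grip": 0.42},
  ],
)

```text
time: 13.95
tcp_pos: [0.5213, -0.1719, 0.0519]
eef_rot: [3.134, -0.006, 0.145]
ft_force: [9.2, -4.0, -2.2]
finger_gap: 0.0291
```

>>> servo_tool(
  rows=[
    {"turn": [0, 0, 0], "travel": [0, 0, 0], "grip": 0.42},
    {"turn": [0, 0, 0], "travel": [0, 0, 0], "grip": 0.42},
    {"turn": [0, 0, 0], "travel": [0, 0, 0], "grip": 0.42},
  ],
)

```text
time: 14.25
tcp_pos: [0.5213, -0.172, 0.052]
eef_rot: [3.134, -0.006, 0.144]
ft_force: [1.1, -2.1, -1.7]
finger_gap: 0.0279
```

```bash
python3 where.py; python3 - <<'E'
from meas2 import *
p,d,s=grab('wrist'); save('w8',p); lev(p,d,s['tcp_pos'],s['eef_rot'])
E
```

```text
jig [-130.6 -116. ] z 0.052 rot [ 3.1343 -0.0061  0.1444] gap 27.9 front -116.7 rear -144.6 Fjig [ 0.8 -2.3] t 14.25
-90 [(np.float64(-146.3), np.float64(-130.5), np.float64(0.0871)), (np.float64(-126.9), np.float64(-117.0), np.float64(0.085))]
-105 [(np.float64(-158.3), np.float64(-105.9), np.float64(0.1))]
-115 [(np.float64(-146.3), np.float64(-118.1), np.float64(0.0998))]
-125 [(np.float64(-146.3), np.float64(-118.1), np.float64(0.0979))]
-140 [(np.float64(-145.9), np.float64(-119.8), np.float64(0.0875))]
jaw+facing x range [-28.5 -23.7] -22.7
steel [-28.5 -23.5]
```

>>> servo_tool(
  rows=[
    {"turn": [0, 0, 0], "travel": [0.15, 0.02, 0], "grip": 0.2},
    {"turn": [0, 0, 0], "travel": [0.4, 0.06, 0], "grip": -0.2},
    {"turn": [0, 0, 0], "travel": [0.65, 0.1, 0], "grip": -0.2},
    {"turn": [0, 0, 0], "travel": [0.78, 0.15, 0], "grip": -0.2},
    {"turn": [0, 0, 0], "travel": [0.78, 0.15, 0], "grip": -0.2},
  ],
)

```text
time: 14.8
tcp_pos: [0.5293, -0.1703, 0.052]
eef_rot: [3.134, -0.006, 0.145]
ft_force: [1.4, 1.8, 1.0]
finger_gap: 0.0563
```

>>> servo_tool(
  rows=[
    {"turn": [0, 0, 0], "travel": [0, 0, 0], "grip": -0.2},
    {"turn": [0, 0, 0], "travel": [0, 0, 0], "grip": -0.2},
  ],
)

```text
time: 15.0
tcp_pos: [0.5292, -0.1704, 0.052]
eef_rot: [3.134, -0.006, 0.145]
ft_force: [0.5, 1.2, 0.9]
finger_gap: 0.0558
```

```bash
python3 where.py; python3 - <<'E'
from meas2 import *
p,d,s=grab('wrist'); save('w9',p); lev(p,d,s['tcp_pos'],s['eef_rot'])
E
```

```text
jig [-122.5 -115.5] z 0.052 rot [ 3.1344 -0.0061  0.1447] gap 55.8 front -94.6 rear -150.4 Fjig [0.7 1.2] t 15.0
-90 [(np.float64(-146.4), np.float64(-130.5), np.float64(0.0872)), (np.float64(-114.9), np.float64(-104.0), np.float64(0.0854))]
-105 [(np.float64(-164.5), np.float64(-152.2), np.float64(0.0999)), (np.float64(-145.8), np.float64(-130.2), np.float64(0.087)), (np.float64(-111.0), np.float64(-100.1), np.float64(0.0848)), (np.float64(-96.0), np.float64(-83.4), np.float64(0.1))]
-115 [(np.float64(-152.6), np.float64(-151.9), np.float64(0.0998)), (np.float64(-146.3), np.float64(-130.2), np.float64(0.0873)), (np.float64(-108.3), np.float64(-95.4), np.float64(0.0997))]
-125 [(np.float64(-152.3), np.float64(-152.1), np.float64(0.0926)), (np.float64(-146.1), np.float64(-130.0), np.float64(0.0874)), (np.float64(-105.5), np.float64(-95.2), np.float64(0.0998))]
-140 [(np.float64(-145.6), np.float64(-129.9), np.float64(0.0873)), (np.float64(-101.7), np.float64(-90.1), np.float64(0.0854))]
jaw+facing x range [-28.3 -16.1] -14.8
steel [-28.2 -16. ]
```

>>> servo_tool(
  rows=[
    {"turn": [0, 0, 0], "travel": [0, 0, 0], "grip": -0.05},
    {"turn": [0, 0, 0], "travel": [-0.2, -0.03, 0], "grip": 0.05},
    {"turn": [0, 0, 0], "travel": [-0.45, -0.06, 0], "grip": 0.2},
    {"turn": [0, 0, 0], "travel": [-0.7, -0.08, 0], "grip": 0.3},
    {"turn": [0, 0, 0], "travel": [-0.92, -0.1, 0], "grip": 0.42},
  ],
)

```text
time: 15.55
tcp_pos: [0.5212, -0.1725, 0.0525]
eef_rot: [3.132, -0.009, 0.144]
ft_force: [8.6, -4.3, -2.8]
finger_gap: 0.0287
```

>>> servo_tool(
  rows=[
    {"turn": [0, 0, 0], "travel": [0, 0, 0], "grip": 0.42},
    {"turn": [0, 0, 0], "travel": [0, 0, 0], "grip": 0.42},
    {"turn": [0, 0, 0], "travel": [0, 0, 0], "grip": 0.42},
  ],
)

```text
time: 15.85
tcp_pos: [0.5213, -0.1727, 0.0526]
eef_rot: [3.132, -0.009, 0.144]
ft_force: [4.6, -0.0, 0.3]
finger_gap: 0.0283
```

>>> servo_tool(
  rows=[
    {"turn": [0, 0, 0], "travel": [0.15, 0.02, 0], "grip": 0.2},
    {"turn": [0, 0, 0], "travel": [0.4, 0.06, 0], "grip": -0.2},
    {"turn": [0, 0, 0], "travel": [0.65, 0.1, 0], "grip": -0.2},
    {"turn": [0, 0, 0], "travel": [0.78, 0.15, 0], "grip": -0.2},
    {"turn": [0, 0, 0], "travel": [0.78, 0.15, 0], "grip": -0.2},
  ],
)

```text
time: 16.35
tcp_pos: [0.5292, -0.171, 0.0525]
eef_rot: [3.132, -0.009, 0.144]
ft_force: [1.4, 1.4, -0.7]
finger_gap: 0.0562
```

>>> servo_tool(
  rows=[
    {"turn": [0, 0, 0], "travel": [0, 0, 0], "grip": -0.2},
    {"turn": [0, 0, 0], "travel": [0, 0, 0], "grip": -0.2},
  ],
)

```text
time: 16.55
tcp_pos: [0.5291, -0.171, 0.0525]
eef_rot: [3.132, -0.009, 0.144]
ft_force: [1.0, 1.9, -0.1]
finger_gap: 0.0564
```

```bash
python3 where.py; python3 - <<'E'
from meas2 import *
p,d,s=grab('wrist'); save('w10',p); lev(p,d,s['tcp_pos'],s['eef_rot'])
E
```

```text
jig [-122.7 -116.1] z 0.0525 rot [ 3.1321 -0.0087  0.1441] gap 56.4 front -94.5 rear -150.9 Fjig [1.3 1.7] t 16.55
-90 [(np.float64(-146.1), np.float64(-130.4), np.float64(0.0871)), (np.float64(-115.0), np.float64(-104.3), np.float64(0.0854))]
-105 [(np.float64(-164.9), np.float64(-153.1), np.float64(0.0999)), (np.float64(-146.2), np.float64(-130.4), np.float64(0.0873)), (np.float64(-111.2), np.float64(-100.7), np.float64(0.0852)), (np.float64(-95.4), np.float64(-84.0), np.float64(0.0999))]
-115 [(np.float64(-152.8), np.float64(-152.2), np.float64(0.0997)), (np.float64(-146.1), np.float64(-130.2), np.float64(0.0871)), (np.float64(-108.6), np.float64(-95.8), np.float64(0.1))]
-125 [(np.float64(-152.8), np.float64(-152.3), np.float64(0.0984)), (np.float64(-145.9), np.float64(-130.1), np.float64(0.087)), (np.float64(-106.1), np.float64(-95.3), np.float64(0.0985))]
-140 [(np.float64(-146.0), np.float64(-130.2), np.float64(0.0869)), (np.float64(-102.0), np.float64(-90.4), np.float64(0.0849))]
jaw+facing x range [-18.8 -15.4] -14.5
steel [-18.6 -14.9]
```

>>> servo_tool(
  rows=[
    {"turn": [0.005, 0.008, 0], "travel": [0, 0, 0], "grip": -0.05},
    {"turn": [0.008, 0.008, 0], "travel": [-0.2, 0.03, 0], "grip": 0.05},
    {"turn": [0.008, 0.008, 0], "travel": [-0.45, 0, 0], "grip": 0.2},
    {"turn": [0.008, 0.008, 0], "travel": [-0.7, -0.02, 0], "grip": 0.3},
    {"turn": [0.008, 0.008, 0], "travel": [-0.92, -0.05, 0], "grip": 0.42},
  ],
)

```text
time: 17.1
tcp_pos: [0.5211, -0.1727, 0.0531]
eef_rot: [3.139, -0.004, 0.143]
ft_force: [9.6, -5.0, -2.3]
finger_gap: 0.0291
```

>>> servo_tool(
  rows=[
    {"turn": [0, 0, 0], "travel": [0, 0, 0], "grip": 0.42},
    {"turn": [0, 0, 0], "travel": [0, 0, 0], "grip": 0.42},
    {"turn": [0, 0, 0], "travel": [0, 0, 0], "grip": 0.42},
  ],
)

```text
time: 17.4
tcp_pos: [0.5213, -0.1728, 0.0532]
eef_rot: [3.139, -0.004, 0.143]
ft_force: [3.2, 1.6, 0.0]
finger_gap: 0.0282
```

>>> servo_tool(
  rows=[
    {"turn": [0, 0, 0], "travel": [0.15, 0.02, 0], "grip": 0.2},
    {"turn": [0, 0, 0], "travel": [0.4, 0.06, 0], "grip": -0.2},
    {"turn": [0, 0, 0], "travel": [0.65, 0.1, 0], "grip": -0.2},
    {"turn": [0, 0, 0], "travel": [0.78, 0.15, 0], "grip": -0.2},
    {"turn": [0, 0, 0], "travel": [0.78, 0.15, 0], "grip": -0.2},
  ],
)

```text
time: 17.9
tcp_pos: [0.5292, -0.1711, 0.0531]
eef_rot: [3.139, -0.004, 0.143]
ft_force: [1.3, 1.5, -0.0]
finger_gap: 0.056
```

>>> servo_tool(
  rows=[
    {"turn": [0, 0, 0], "travel": [0, 0, 0], "grip": -0.2},
    {"turn": [0, 0, 0], "travel": [0, 0, 0], "grip": -0.2},
  ],
)

```text
time: 18.1
tcp_pos: [0.5291, -0.1712, 0.0531]
eef_rot: [3.139, -0.004, 0.143]
ft_force: [0.7, 2.0, 0.1]
finger_gap: 0.0564
```

>>> servo_tool(
  rows=[
    {"turn": [0, 0, 0], "travel": [0, 0, 0], "grip": -0.05},
    {"turn": [0, 0, 0], "travel": [-0.2, -0.03, 0], "grip": 0.05},
    {"turn": [0, 0, 0], "travel": [-0.45, -0.06, 0], "grip": 0.2},
    {"turn": [0, 0, 0], "travel": [-0.7, -0.08, 0], "grip": 0.3},
    {"turn": [0, 0, 0], "travel": [-0.92, -0.1, 0], "grip": 0.42},
  ],
)

```text
time: 18.6
tcp_pos: [0.5208, -0.1732, 0.0536]
eef_rot: [3.137, -0.006, 0.143]
ft_force: [23.2, -1.7, -6.7]
finger_gap: 0.029
```

>>> servo_tool(
  rows=[
    {"turn": [0, 0, 0], "travel": [0, 0, 0], "grip": 0.42},
    {"turn": [0, 0, 0], "travel": [0, 0, 0], "grip": 0.42},
    {"turn": [0, 0, 0], "travel": [0, 0, 0], "grip": 0.42},
  ],
)

```text
time: 18.9
tcp_pos: [0.5214, -0.1732, 0.0537]
eef_rot: [3.137, -0.008, 0.143]
ft_force: [7.8, -0.4, -2.8]
finger_gap: 0.0277
```

>>> servo_tool(
  rows=[
    {"turn": [0, 0, 0], "travel": [0.15, 0.02, 0], "grip": 0.2},
    {"turn": [0, 0, 0], "travel": [0.4, 0.06, 0], "grip": -0.2},
    {"turn": [0, 0, 0], "travel": [0.65, 0.1, 0], "grip": -0.2},
    {"turn": [0, 0, 0], "travel": [0.78, 0.15, 0], "grip": -0.2},
    {"turn": [0, 0, 0], "travel": [0.78, 0.15, 0], "grip": -0.2},
  ],
)

```text
time: 19.4
tcp_pos: [0.5291, -0.1716, 0.0536]
eef_rot: [3.137, -0.007, 0.143]
ft_force: [0.8, 1.8, 0.4]
finger_gap: 0.0567
```

>>> servo_tool(
  rows=[
    {"turn": [0, 0, 0], "travel": [0, 0, 0], "grip": -0.2},
    {"turn": [0, 0, 0], "travel": [0, 0, 0], "grip": -0.2},
  ],
)

```text
time: 19.6
tcp_pos: [0.5291, -0.1716, 0.0536]
eef_rot: [3.137, -0.007, 0.143]
ft_force: [0.3, 2.1, 0.2]
finger_gap: 0.0565
```

```bash
python3 where.py; python3 - <<'E'
from meas2 import *
p,d,s=grab('wrist'); save('w11',p); lev(p,d,s['tcp_pos'],s['eef_rot'])
E
```

```text
jig [-122.8 -116.6] z 0.0536 rot [ 3.1371 -0.0072  0.143 ] gap 56.5 front -94.6 rear -151.1 Fjig [0.6 2.1] t 19.6
-90 [(np.float64(-146.4), np.float64(-130.3), np.float64(0.0873)), (np.float64(-115.4), np.float64(-104.6), np.float64(0.0852))]
-105 [(np.float64(-164.6), np.float64(-153.7), np.float64(0.1)), (np.float64(-145.8), np.float64(-130.2), np.float64(0.0875)), (np.float64(-111.3), np.float64(-100.6), np.float64(0.0853)), (np.float64(-94.9), np.float64(-84.2), np.float64(0.0998))]
-115 [(np.float64(-152.9), np.float64(-152.3), np.float64(0.1)), (np.float64(-146.1), np.float64(-130.1), np.float64(0.0871)), (np.float64(-108.9), np.float64(-95.9), np.float64(0.0998))]
-125 [(np.float64(-152.8), np.float64(-152.3), np.float64(0.0992)), (np.float64(-146.1), np.float64(-130.2), np.float64(0.0874)), (np.float64(-106.2), np.float64(-95.8), np.float64(0.0997))]
-140 [(np.float64(-145.6), np.float64(-129.9), np.float64(0.0873)), (np.float64(-102.5), np.float64(-91.0), np.float64(0.0854))]Traceback (most recent call last):
  File "<stdin>", line 2, in <module>
  File "meas2.py", line 12, in lev
    xs=x[b]; print('jaw+facing x range',np.percentile(xs,[1,99]).round(1),np.max(xs).round(1))
                                        ~~~~~~~~~~~~~^^^^^^^^^^^
    return _quantile_unchecked(
        a, q, axis, out, overwrite_input, method, keepdims, weights)
    return _ureduce(a,
                    func=_quantile_ureduce_func,
    ...<5 lines>...
                    overwrite_input=overwrite_input,
                    method=method)
    r = func(a, **kwargs)
    result = _quantile(arr,
                       quantiles=q,
    ...<2 lines>...
                       out=out,
                       weights=wgt)
    slices_having_nans = np.isnan(arr[-1, ...])
                                  ~~~^^^^^^^^^
IndexError: index -1 is out of bounds for axis 0 with size 0
```

>>> servo_tool(
  rows=[
    {"turn": [0, 0, 0], "travel": [0, 0, 0], "grip": -0.6},
    {"turn": [0, 0, 0], "travel": [0, 0, 1.5], "grip": -1},
    {"turn": [0, 0, 0], "travel": [0, 0, 4.5], "grip": -1},
    {"turn": [0, 0, 0], "travel": [0, 0, 8], "grip": -1},
    {"turn": [0, 0, 0], "travel": [0, 0, 11], "grip": -1},
  ],
)

```text
time: 20.15
tcp_pos: [0.5289, -0.1722, 0.1662]
eef_rot: [3.136, -0.008, 0.142]
ft_force: [0.1, -0.1, -0.8]
finger_gap: 0.0922
```

>>> servo_tool(
  rows=[
    {"turn": [0, 0.005, 0], "travel": [0, 0, 2.5], "grip": -1},
    {"turn": [0, 0.005, 0], "travel": [0, 0, 4.5], "grip": -1},
    {"turn": [0, 0.005, 0], "travel": [0, 0, 5.5], "grip": -1},
    {"turn": [0, 0.005, 0], "travel": [0, 0, 5.5], "grip": -1},
  ],
)

```text
time: 20.55
tcp_pos: [0.5292, -0.1725, 0.2226]
eef_rot: [3.137, -0.005, 0.142]
ft_force: [0.2, 1.2, 0.0]
finger_gap: 0.0943
```

```bash
python3 - <<'E'
from meas2 import *
p,d,s=grab('wrist'); save('w12',p); np.savez('pics/w12.npz',p=p,d=d,t=s['tcp_pos'],r=s['eef_rot']); print(s['tcp_pos'])
for f in ('w7','w12'):
    f=np.load(f'pics/{f}.npz'); p,d=f['p'],f['d']; K,T=cam('wrist',dict(tcp_pos=f['t'],eef_rot=f['r'])); C=cloud(K,T,d); z=C[...,2]; jj=J(C.reshape(-1,3)).reshape(*z.shape,2); x,y=jj[...,0],jj[...,1]
    b=(abs(y+20)<12)
    st=b&(z>.0797)&(z<.084)&(x>-45)&(x<28); print('steel',np.percentile(x[st],[1,3,97,99]).round(1))
    fa=b&(p.max(-1)<60)&(z>.0745)&(z<.08)&(x<32); print('facing',np.percentile(x[fa],[1,99]).round(1))
    sh=b&(abs(z-.073)<.004)&(p.max(-1)>95)&(x>15)&(x<96); print('shell',np.percentile(x[sh],[.5,2,99]).round(1))
    fe=(abs(y)<25)&(z>.086)&(z<.095)&(x>80); print('fence',np.percentile(x[fe],[.5,2,50]).round(1))
    lr=b&(z>.0585)&(z<.0635)&(x>0)&(x<32); print('bed strip visible px',lr.sum(), np.percentile(x[lr],[2,98]).round(1) if lr.sum() else '')
E
```

```text
[ 0.52918104 -0.17249432  0.22262367]
steel [-37.9 -37.7 -22.2 -20.9]
facing [-38.1 -11.7]
shell [30.  31.1 93. ]
fence [93.6 93.8 95.1]
bed strip visible px 849 [ 0.8 30.3]
steel [-2.  -1.7 14.  14.5]
facing [-2.  25.6]
shell [30.1 31.1 93.2]
fence [94.  94.2 95.4]
bed strip visible px 0
```

```bash
python3 -c "
import cv2; p=cv2.imread('pics/w12.png'); cv2.imwrite('pics/c12b.png',cv2.resize(p[0:150,312:512],(800,600),interpolation=cv2.INTER_CUBIC))"
```

```text
(no output)
```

View pics/c12b.png

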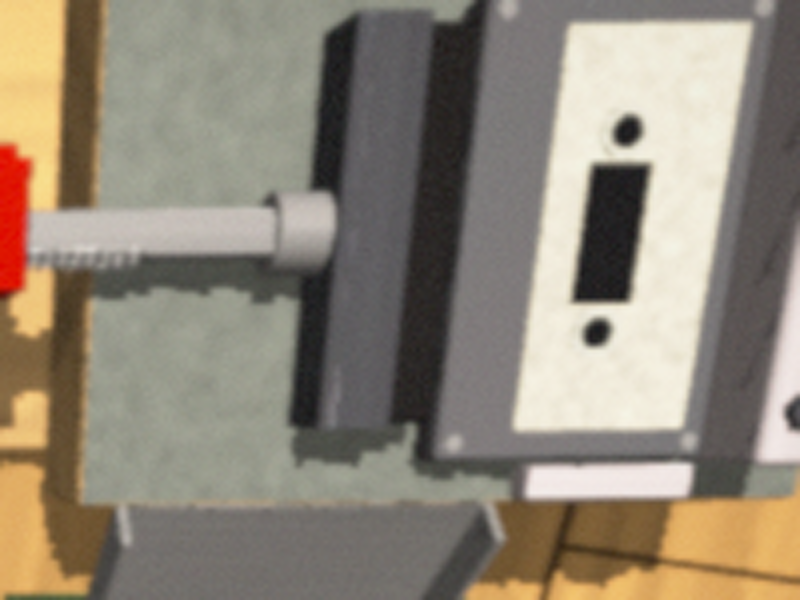

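The crop shows the jaw's steel top (steel front at crop x≈410) and the dark facing. A narrow dark gap is left before the shell edge (~455). Measured, the steel moved 36.2 mm, so the facing's front is ~26.2 against the shell at 30.0: about 4.8 mm to go with the fence play. One more full stroke (about 9.6 mm) should squeeze the facing ~4.8 mm. I'll go back down, keeping clear of the lever.

>>> servo_tool(
  rows=[
    {"turn": [0, 0.004, 0], "travel": [0, 0.35, -2.5], "grip": -1},
    {"turn": [0, 0.004, 0], "travel": [0, 0.35, -5], "grip": -1},
    {"turn": [0, 0.004, 0], "travel": [0, 0.35, -7.5], "grip": -1},
    {"turn": [0, 0.004, 0], "travel": [0, 0.35, -9.5], "grip": -1},
    {"turn": [0, 0.004, 0], "travel": [0, 0.35, -10.5], "grip": -1},
  ],
)

```text
time: 21.1
tcp_pos: [0.5273, -0.1685, 0.1137]
eef_rot: [3.139, 0.004, 0.142]
ft_force: [0.6, -1.6, -0.2]
finger_gap: 0.0936
```

>>> servo_tool(
  rows=[
    {"turn": [0.003, 0, 0], "travel": [0, 0.05, -1.5], "grip": -1},
    {"turn": [0.003, 0, 0], "travel": [0, 0.05, -3], "grip": -1},
    {"turn": [0.003, 0, 0], "travel": [0, 0.05, -4.5], "grip": -1},
    {"turn": [0.003, 0, 0], "travel": [0, 0.05, -5.8], "grip": -1},
    {"turn": [0.003, 0, 0], "travel": [0, 0.05, -6.3], "grip": -1},
  ],
)

```text
time: 21.6
tcp_pos: [0.5267, -0.1679, 0.0493]
eef_rot: [-3.141, 0.005, 0.142]
ft_force: [0.5, -0.4, 1.0]
finger_gap: 0.0943
```

```bash
python3 where.py; python3 - <<'E'
from meas2 import *
p,d,s=grab('wrist')
try: lev(p,d,s['tcp_pos'],s['eef_rot'])
except Exception: pass
p,d,s=grab('top'); np.savez('pics/top13.npz',p=p,d=d)
E
```

```text
jig [-124.6 -112.7] z 0.0493 rot [-3.1413  0.0052  0.1416] gap 94.3 front -77.5 rear -171.7 Fjig [ 0.5 -0.5] t 21.6
-90 [(np.float64(-146.3), np.float64(-130.3), np.float64(0.0872)), (np.float64(-114.7), np.float64(-104.2), np.float64(0.0849))]
-105 [(np.float64(-146.0), np.float64(-130.3), np.float64(0.0873)), (np.float64(-110.9), np.float64(-100.1), np.float64(0.0852)), (np.float64(-79.1), np.float64(-75.0), np.float64(0.0999))]
-115 [(np.float64(-145.8), np.float64(-130.1), np.float64(0.0873)), (np.float64(-108.3), np.float64(-97.6), np.float64(0.0851)), (np.float64(-79.1), np.float64(-78.3), np.float64(0.0999))]
-125 [(np.float64(-145.7), np.float64(-130.0), np.float64(0.0878)), (np.float64(-105.5), np.float64(-94.7), np.float64(0.085))]
-140 [(np.float64(-145.7), np.float64(-130.1), np.float64(0.0876)), (np.float64(-101.8), np.float64(-88.7), np.float64(0.0851))]
```

>>> servo_tool(
  rows=[
    {"turn": [0, 0, 0], "travel": [0, -0.1, 0.2], "grip": -0.7},
    {"turn": [0, 0, 0], "travel": [0.02, -0.2, 0.2], "grip": -0.4},
    {"turn": [0, 0, 0], "travel": [0.02, -0.2, 0.2], "grip": -0.2},
    {"turn": [0, 0, 0], "travel": [0.02, -0.2, 0.2], "grip": -0.15},
    {"turn": [0, 0, 0], "travel": [0.02, -0.2, 0.2], "grip": -0.1},
  ],
)

```text
time: 22.2
tcp_pos: [0.5274, -0.17, 0.0523]
eef_rot: [3.142, 0.004, 0.142]
ft_force: [2.9, -0.6, -0.6]
finger_gap: 0.0573
```

>>> servo_tool(
  rows=[
    {"turn": [0, 0, 0], "travel": [-0.06, -0.01, 0], "grip": -0.05},
    {"turn": [0, 0, 0], "travel": [-0.12, -0.02, 0], "grip": 0},
    {"turn": [0, 0, 0], "travel": [-0.19, -0.03, 0], "grip": 0.05},
    {"turn": [0, 0, 0], "travel": [-0.25, -0.04, 0], "grip": 0.1},
    {"turn": [0, 0, 0], "travel": [-0.32, -0.05, 0], "grip": 0.15},
  ],
)

```text
time: 22.7
tcp_pos: [0.5254, -0.1709, 0.0528]
eef_rot: [3.14, 0.002, 0.142]
ft_force: [7.7, -2.5, -1.7]
finger_gap: 0.0407
```

```bash
python3 where.py
```

```text
jig [-126.3 -115.5] z 0.0528 rot [3.1402e+00 1.8000e-03 1.4170e-01] gap 40.7 front -106.0 rear -146.7 Fjig [ 7.3 -3.6] t 22.7
```

>>> servo_tool(
  rows=[
    {"turn": [0, 0, 0], "travel": [-0.06, -0.01, 0], "grip": 0.18},
    {"turn": [0, 0, 0], "travel": [-0.12, -0.02, 0], "grip": 0.21},
    {"turn": [0, 0, 0], "travel": [-0.19, -0.03, 0], "grip": 0.24},
    {"turn": [0, 0, 0], "travel": [-0.25, -0.04, 0], "grip": 0.27},
    {"turn": [0, 0, 0], "travel": [-0.32, -0.05, 0], "grip": 0.3},
  ],
)

```text
time: 23.2
tcp_pos: [0.5235, -0.1718, 0.0532]
eef_rot: [3.139, -0.001, 0.142]
ft_force: [9.8, -2.4, -4.6]
finger_gap: 0.0331
```

```bash
python3 where.py
```

```text
jig [-128.3 -116. ] z 0.0532 rot [ 3.1388e+00 -6.0000e-04  1.4190e-01] gap 33.1 front -111.8 rear -144.9 Fjig [ 9.3 -3.8] t 23.2
```

>>> servo_tool(
  rows=[
    {"turn": [0, 0, 0], "travel": [-0.06, -0.01, 0], "grip": 0.33},
    {"turn": [0, 0, 0], "travel": [-0.12, -0.02, 0], "grip": 0.36},
    {"turn": [0, 0, 0], "travel": [-0.19, -0.02, 0], "grip": 0.39},
    {"turn": [0, 0, 0], "travel": [-0.25, -0.03, 0], "grip": 0.42},
    {"turn": [0, 0, 0], "travel": [-0.28, -0.03, 0], "grip": 0.42},
  ],
)

```text
time: 23.7
tcp_pos: [0.5211, -0.1723, 0.0532]
eef_rot: [3.138, -0.001, 0.142]
ft_force: [7.1, -3.2, -7.8]
finger_gap: 0.0279
```

>>> servo_tool(
  rows=[
    {"turn": [0, 0, 0], "travel": [0, 0, 0], "grip": 0.42},
    {"turn": [0, 0, 0], "travel": [0, 0, 0], "grip": 0.42},
    {"turn": [0, 0, 0], "travel": [0, 0, 0], "grip": 0.42},
  ],
)

```text
time: 24.0
tcp_pos: [0.5212, -0.1723, 0.0532]
eef_rot: [3.138, -0.002, 0.142]
ft_force: [2.7, -1.9, -3.8]
finger_gap: 0.0278
```

```bash
python3 where.py; python3 - <<'E'
from meas import *
p,d,s=grab('top'); np.savez('pics/top14.npz',p=p,d=d)
p2,d2,_=grab('scene'); np.savez('pics/scene14.npz',p=p2,d=d2)
K,T=cam('top')
fs={n:np.load(f'pics/{n}.npz')['p'] for n in ('top0','top13','top14')}
# grey profile along jig x through jaw at several y (plane z=81)
xs=np.arange(-50,60,.5)
prof={}
for n,im in fs.items():
    g=cv2.cvtColor(im,cv2.COLOR_RGB2GRAY).astype(np.float32); acc=[]
    for y in np.r_[-36:-14:2,14:37:2]:
        W=(np.c_[xs,np.full_like(xs,y)]@Rj.T+O)/1000; uv=proj(K,T,np.c_[W,np.full(len(xs),.081)]).astype(np.float32)
        acc.append(cv2.remap(g,uv[:,0][None],uv[:,1][None],cv2.INTER_LINEAR)[0])
    prof[n]=np.mean(acc,0); print(n,prof[n][::6].round(0).astype(int).tolist())
v=np.hstack([cv2.resize(a[140:200,270:325],(400,436),interpolation=cv2.INTER_CUBIC) for a in (fs['top13'],p)]); save('t14',v)
E
```

```text
jig [-130.7 -116.2] z 0.0532 rot [ 3.1382e+00 -1.5000e-03  1.4160e-01] gap 27.8 front -116.9 rear -144.6 Fjig [ 2.4 -2.2] t 24.0
top0 [119, 116, 105, 87, 73, 75, 79, 78, 74, 67, 56, 51, 60, 82, 104, 114, 115, 114, 113, 113, 115, 119, 122, 119, 112, 101, 93, 96, 100, 103, 107, 123, 151, 179, 192, 191, 182]
top13 [125, 125, 125, 124, 125, 125, 125, 125, 125, 126, 126, 126, 125, 121, 108, 88, 74, 76, 81, 81, 78, 71, 61, 52, 52, 63, 81, 97, 104, 106, 111, 128, 158, 187, 200, 199, 189]
top14 [124, 125, 124, 124, 124, 125, 125, 125, 125, 125, 126, 126, 127, 126, 126, 125, 121, 108, 87, 75, 78, 82, 82, 78, 72, 65, 69, 84, 98, 105, 109, 122, 149, 180, 198, 201, 192]
```

```bash
python3 - <<'E'
from meas import *
from scipy.optimize import minimize_scalar
K,T=cam('top'); xs=np.arange(-60,110,.25); P={}
for n in ('top0','top13','top14'):
  for zz in (.081,.072):
    g=cv2.cvtColor(np.load(f'pics/{n}.npz')['p'],cv2.COLOR_RGB2GRAY).astype(np.float32); acc=[]
    for y in np.r_[-36:-14:1,14:37:1]:
        W=(np.c_[xs,np.full_like(xs,y)]@Rj.T+O)/1000; uv=proj(K,T,np.c_[W,np.full(len(xs),zz)]).astype(np.float32)
        acc.append(cv2.remap(g,uv[:,0][None],uv[:,1][None],cv2.INTER_CUBIC)[0])
    P[n,zz]=np.mean(acc,0)
def shift(a,b,lo,hi,guess,zz):
    x=np.arange(lo,hi,.25); pa=np.interp(x,xs,P[a,zz])
    def c(s):
        pb=np.interp(x+s,xs,P[b,zz]); A=np.c_[pb,np.ones_like(pb)]; r=np.linalg.lstsq(A,pa,rcond=None); return ((A@r[0]-pa)**2).sum()
    r=minimize_scalar(c,bounds=(guess-3,guess+3),method='bounded'); return r.x.round(2)
print('steel 13->14',shift('top13','top14',-10,10,9,.081),shift('top13','top14',-12,3,9,.081),'0->13',shift('top0','top13',-47,-26,36,.081),'0->14',shift('top0','top14',-47,-26,45,.081))
print('shell 13->14',shift('top13','top14',40,80,.5,.072),shift('top13','top14',38,58,.5,.072),'fence',shift('top13','top14',97,109,0,.081), 'shell 0->14',shift('top0','top14',40,60,.5,.072))
E
```

```text
steel 13->14 8.76 8.81 0->13 35.79 0->14 44.58
shell 13->14 0.8 0.74 fence -0.01 shell 0->14 0.72
```

View pics/t14.png

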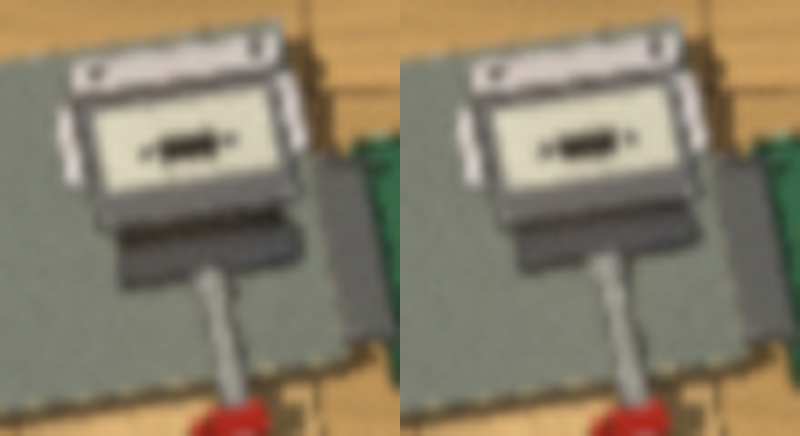

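Right half of the picture: the facing now touches the shell, and the shell has moved ~0.75 mm onto the fence. The rod advanced 8.8 mm, so the squeeze is about 4 mm, a bit under half way. I'll let the trigger spring back. The rod then recoils until the brake's 6 N (2.4 mm) holds it, which calibrates the squeeze. Then I'll finish with a measured partial stroke.

>>> servo_tool(
  rows=[
    {"turn": [0, 0, 0], "travel": [0.15, 0.03, 0], "grip": 0.2},
    {"turn": [0, 0, 0], "travel": [0.4, 0.1, 0], "grip": -0.1},
    {"turn": [0, 0, 0], "travel": [0.6, 0.15, 0], "grip": -0.35},
    {"turn": [0, 0, 0], "travel": [0.7, 0.2, 0], "grip": -0.35},
    {"turn": [0, 0, 0], "travel": [0.7, 0.2, 0], "grip": -0.35},
  ],
)

```text
time: 24.6
tcp_pos: [0.5281, -0.1702, 0.0531]
eef_rot: [3.138, -0.001, 0.142]
ft_force: [-0.3, 0.2, 0.3]
finger_gap: 0.0624
```

>>> servo_tool(
  rows=[
    {"turn": [0, 0, 0], "travel": [0, 0, 0], "grip": -0.35},
    {"turn": [0, 0, 0], "travel": [0, 0, 0], "grip": -0.35},
    {"turn": [0, 0, 0], "travel": [0, 0, 0], "grip": -0.35},
  ],
)

```text
time: 24.9
tcp_pos: [0.5279, -0.1704, 0.0531]
eef_rot: [3.138, -0.001, 0.142]
ft_force: [-0.1, -0.4, -0.5]
finger_gap: 0.0637
```

```bash
cat > rod.py <<'E'
from meas import *
import sys
from scipy.optimize import minimize_scalar
K,T=cam('top'); xs=np.arange(-60,110,.25)
def pr(im,zz):
    g=cv2.cvtColor(im,cv2.COLOR_RGB2GRAY).astype(np.float32); acc=[]
    for y in np.r_[-36:-14:1,14:37:1]:
        W=(np.c_[xs,np.full_like(xs,y)]@Rj.T+O)/1000; uv=proj(K,T,np.c_[W,np.full(len(xs),zz)]).astype(np.float32)
        acc.append(cv2.remap(g,uv[:,0][None],uv[:,1][None],cv2.INTER_CUBIC)[0])
    return np.mean(acc,0)
def shift(A,B,lo,hi,guess):
    x=np.arange(lo,hi,.25); pa=np.interp(x,xs,A)
    def c(s):
        M=np.c_[np.interp(x+s,xs,B),np.ones_like(x)]; r=np.linalg.lstsq(M,pa,rcond=None)[0]; return ((M@r-pa)**2).sum()
    return minimize_scalar(c,bounds=(guess-4,guess+4),method='bounded').x.round(2)
n=sys.argv[1]; p,d,s=grab('top'); np.savez(f'pics/{n}.npz',p=p,d=d)
for ref,lo,hi in (('top14',-3,15),('top14',-1,10),('top13',-12,5)):
    A=np.load(f'pics/{ref}.npz')['p']; print(ref,'rod shift',shift(pr(A,.081),pr(p,.081),lo,hi,0 if ref=='top14' else 8),'shell',shift(pr(A,.072),pr(p,.072),40,60,0))
E
python3 where.py; python3 rod.py top15
```

```text
jig [-123.8 -115.3] z 0.0531 rot [ 3.1382e+00 -1.0000e-03  1.4160e-01] gap 63.7 front -92.0 rear -155.6 Fjig [-0.2 -0.4] t 24.9
top14 rod shift -2.36 shell -0.07
top14 rod shift -2.3 shell -0.07
top13 rod shift 6.44 shell 0.67
```

>>> servo_tool(
  rows=[
    {"turn": [0, 0, 0], "travel": [-0.03, 0, 0], "grip": -0.2},
    {"turn": [0, 0, 0], "travel": [-0.06, -0.01, 0], "grip": -0.1},
    {"turn": [0, 0, 0], "travel": [-0.09, -0.01, 0], "grip": 0},
    {"turn": [0, 0, 0], "travel": [-0.12, -0.02, 0], "grip": 0.05},
    {"turn": [0, 0, 0], "travel": [-0.15, -0.02, 0], "grip": 0.1},
  ],
)

```text
time: 25.45
tcp_pos: [0.5283, -0.1709, 0.0537]
eef_rot: [3.136, -0.004, 0.142]
ft_force: [10.6, -1.4, -4.5]
finger_gap: 0.043
```

>>> servo_tool(
  rows=[
    {"turn": [0, 0, 0], "travel": [0, 0, 0], "grip": 0.15},
    {"turn": [0, 0, 0], "travel": [0, 0, 0], "grip": 0.15},
    {"turn": [0, 0, 0], "travel": [0, 0, 0], "grip": 0.15},
  ],
)

```text
time: 25.75
tcp_pos: [0.5273, -0.1712, 0.0536]
eef_rot: [3.137, -0.003, 0.141]
ft_force: [-4.9, -0.7, 6.2]
finger_gap: 0.0403
```

```bash
python3 where.py; python3 rod.py top16
```

```text
jig [-124.5 -116. ] z 0.0536 rot [ 3.137e+00 -2.700e-03  1.413e-01] gap 40.3 front -104.4 rear -144.6 Fjig [-4.9  0. ] t 25.75
top14 rod shift 0.47 shell 0.03
top14 rod shift 0.5 shell 0.03
top13 rod shift 9.27 shell 0.77
```

>>> servo_tool(
  rows=[
    {"turn": [0, 0, 0], "travel": [0, 0, 0], "grip": 0.15},
    {"turn": [0, 0, 0], "travel": [0, 0, 0], "grip": 0.15},
    {"turn": [0, 0, 0], "travel": [0, 0, 0], "grip": 0.15},
    {"turn": [0, 0, 0], "travel": [0, 0, 0], "grip": 0.15},
    {"turn": [0, 0, 0], "travel": [0, 0, 0], "grip": 0.15},
  ],
)

```text
time: 26.3
tcp_pos: [0.5272, -0.1712, 0.0536]
eef_rot: [3.137, -0.003, 0.141]
ft_force: [-1.7, -1.7, 1.8]
finger_gap: 0.0403
```

>>> servo_tool(
  rows=[
    {"turn": [0, 0, 0], "travel": [0, 0, 0], "grip": 0.15},
    {"turn": [0, 0, 0], "travel": [0, 0, 0], "grip": 0.15},
    {"turn": [0, 0, 0], "travel": [0, 0, 0], "grip": 0.15},
    {"turn": [0, 0, 0], "travel": [0, 0, 0], "grip": 0.15},
    {"turn": [0, 0, 0], "travel": [0, 0, 0], "grip": 0.15},
  ],
)

```text
time: 26.8
tcp_pos: [0.5272, -0.1712, 0.0536]
eef_rot: [3.137, -0.003, 0.141]
ft_force: [-0.5, -0.3, 1.5]
finger_gap: 0.0405
```

```bash
python3 where.py; python3 rod.py top17; python3 - <<'E'
from meas import *
K,T=cam('top'); a=np.load('pics/top0.npz')['p']; b=np.load('pics/top17.npz')['p']; 
def blob(im,lo,hi,roi):
    q=cv2.inRange(cv2.cvtColor(im,cv2.COLOR_RGB2HSV),lo,hi); m=np.zeros_like(q); m[roi[1]:roi[3],roi[0]:roi[2]]=1; q*=m
    return [(c.round(1).tolist(),int(s[4])) for s,c in list(zip(*[x[1:] for x in cv2.connectedComponentsWithStats(q)[2:]])) if s[4]>6]
print('bushes',blob(b,(12,90,60),(32,255,255),(316,150,362,190)))
for n,roi in (('pusher',(160,190,245,230)),): print(n,blob(a,(100,100,60),(125,255,255),roi),blob(b,(100,100,60),(125,255,255),roi))
for n,(u0,v0,u1,v1) in dict(flywheel=(208,148,226,168),head=(375,230,392,246),winder=(378,162,424,212)).items(): print(n,'mean diff',np.abs(a[v0:v1,u0:u1].astype(int)-b[v0:v1,u0:u1]).mean().round(1))
E
```

```text
jig [-124.6 -116. ] z 0.0536 rot [ 3.137e+00 -2.700e-03  1.413e-01] gap 40.5 front -104.4 rear -144.8 Fjig [-0.5 -0.3] t 26.8
top14 rod shift 0.5 shell -0.01
top14 rod shift 0.52 shell -0.01
top13 rod shift 9.3 shell 0.74
bushes [([340.7, 154.7], 423), ([329.4, 173.4], 59), ([320.5, 188.1], 16)]
pusher [([195.7, 209.8], 206)] [([195.8, 210.7], 204)]
flywheel mean diff 5.6
head mean diff 53.8
winder mean diff 14.9
```

```bash
python3 - <<'E'
from h import *
K,T=cam('top')
for n in ('top0','top17'):
    z=cloud(K,T,np.load(f'pics/{n}.npz')['d'])[...,2]
    for o,(u0,v0,u1,v1) in dict(head=(375,230,392,246),winder=(378,162,424,212)).items():
        r=z[v0:v1,u0:u1]; m=(r>.006)&(r<.15); v,u=np.where(m); print(n,o,m.sum(),(u.mean()+u0).round(1),(v.mean()+v0).round(1),'max z',r.max().round(3))
print(job_done())
E
```

```text
top0 head 38 383.8 237.4 max z 0.021
top0 winder 1109 400.1 186.2 max z 1.623
top17 head 40 384.2 238.2 max z 1.623
top17 winder 1093 400.2 186.4 max z 1.623
the job is handed in; nothing more can be done
None
```

The job is handed in, with the fingers still holding the squeezed trigger. I expect it to meet the task, but no verdict was reported.

**Sweep:** I took the right-hand blue pusher and swept all three bushes down the chute. They showed as three separate bushes in the tray, and a brass-coloured patch was still there at the end. I then laid the pusher on the bench, where the last check found it within a pixel of its starting place.

**Clamping:** I gave the trigger four full pumps, then a fifth that pressed the shell. After that I let the trigger go once and finished with a partial squeeze, which I held.

**Last checks:**
- **Squeeze:** The two estimates disagree slightly. The rod's recoil against the 6 N brake puts it at about 5.2 mm (13 N). The measured geometry puts it at about 4.1 to 4.7 mm. Both are far below the crushing force.
- **Steadiness:** The rod and the finger gap (40.5 mm) stayed put over the last second. The shell had moved about 0.75 mm and sits against the fence.
- **Fourth pump:** It probably gained less than the others because a finger kept the lever from springing back fully. I corrected this before the fifth.
- **Things to leave alone:**
  - The winder and playback head are within about a pixel of where they were by depth. Their colour comparison did change (the head by a lot), which I put down to the arm's shadow.
  - The flywheel's colour difference was small.
- **Time:** Total time was about 27 s of the 72 s allowed.

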